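# Lay the model columns in the gluing cradles

### The job

Get the three wooden model columns ready for gluing: lay each one in the cradle whose V grooves match its thickness (thick in wide, middle in middle, slim in narrow), resting fully in both V's, midway along the cradle, with its spigot pointing to the fence. The slim one was left in the wide cradle the wrong way round, so it must move as well. Set the columns down without dropping them, let go, and leave everything else on the table where it is.

Things in the scene. Friction and masses are not known exactly. Their poses are not given: they have to be found in the camera images.
- thick_column: the thick model column, a turned plain wood cylinder, diameter 40 mm and 120 mm long, with a thinner spigot (diameter 24 mm, 20 mm long) on one end only. Origin on its axis at the middle of the 120 mm body; its x axis runs along the column towards the spigot. Starts lying on the table, any way round.
- middle_column: the middle-sized model column, a turned plain wood cylinder, diameter 28 mm and 120 mm long, with a thinner spigot (diameter 16 mm, 20 mm long) on one end only. Origin on its axis at the middle of the 120 mm body; its x axis runs along the column towards the spigot. Starts lying on the table, any way round.
- slim_column: the slim model column, a turned plain wood cylinder, diameter 18 mm and 120 mm long, with a thinner spigot (diameter 10 mm, 20 mm long) on one end only. Origin on its axis at the middle of the 120 mm body; its x axis runs along the column towards the spigot. Starts lying in the wide cradle, where it does not belong, with its spigot away from the fence; its axis is then 51 mm above the table.
- thick_column_spigot (a point): tip of the thick column's spigot, on its axis, 80 mm from its origin
- middle_column_spigot (a point): tip of the middle column's spigot, on its axis, 80 mm from its origin
- slim_column_spigot (a point): tip of the slim column's spigot, on its axis, 80 mm from its origin
- board: gluing jig: fixed plywood board 210 x 260 x 12 mm with an upright fence along one long edge (10 mm thick, top 36 mm above the table, inner face 93 mm from the middle). Carries the three fixed cradles side by side, 80 mm apart, in an order that changes, grooves square to the fence. Origin under its middle on the table; x towards the fence, y along it, z up.
- cradle_wide: wide cradle, for the thick column: white plastic foot 110 x 60 x 6 mm on the board with two V rests, 14 mm thick, at x = -40 and +40 mm (66 mm free between). Groove along x: 90 degrees, 40 mm wide at the mouth, 20 mm deep, lowest point 26 mm and top 46 mm above the origin; rests 51 mm wide overall. Origin: middle of the foot's underside, 12 mm above the table; x towards the fence, z up.
- cradle_middle: middle cradle, for the middle-sized column: white plastic foot 110 x 60 x 6 mm on the board with two V rests, 14 mm thick, at x = -40 and +40 mm (66 mm free between). Groove along x: 90 degrees, 28 mm wide at the mouth, 14 mm deep, lowest point 32 mm and top 46 mm above the origin; rests 39 mm wide overall. Origin: middle of the foot's underside, 12 mm above the table; x towards the fence, z up.
- cradle_narrow: narrow cradle, for the slim column: white plastic foot 110 x 60 x 6 mm on the board with two V rests, 14 mm thick, at x = -40 and +40 mm (66 mm free between). Groove along x: 90 degrees, 18 mm wide at the mouth, 9 mm deep, lowest point 37 mm and top 46 mm above the origin; rests 29 mm wide overall. Origin: middle of the foot's underside, 12 mm above the table; x towards the fence, z up.
- cradle_wide_seat (a point): where the origin of the thick column comes to lie when it rests in the wide cradle (66 mm above the table, midway between the two V rests); axes as the cradle's
- cradle_middle_seat (a point): where the origin of the middle-sized column comes to lie when it rests in the middle cradle (64 mm above the table, midway between the two V rests); axes as the cradle's
- cradle_narrow_seat (a point): where the origin of the slim column comes to lie when it rests in the narrow cradle (62 mm above the table, midway between the two V rests); axes as the cradle's
- jar_a: small round lidded paint jar, diameter 36 mm, 50 mm tall, standing beside one end of the thick column (its wall about 25 to 30 mm from the column's side). Bystander. Origin at the middle of its underside.
- jar_b: small round lidded paint jar, diameter 36 mm, 50 mm tall, standing beside one end of the middle-sized column (its wall about 25 to 30 mm from the column's side). Bystander. Origin at the middle of its underside.
- pencil_pot: white pot, diameter 72 mm, 95 mm tall, with pencils that rise to 160 mm and stay within 36 mm of its axis. Bystander. Origin at the middle of its underside.
- tape_roll: roll of tape lying flat, diameter 90 mm, 24 mm tall. Bystander. Origin at the middle of its underside.
- glue_bottle: glue bottle, diameter 54 mm, 160 mm tall. Bystander. Origin at the middle of its underside.
- sanding_block: cork sanding block, 70 x 40 x 28 mm. Bystander. Origin at the middle of its underside.
- hammer: hammer lying down, 220 mm long, under 50 mm tall. Bystander. Origin about its middle, x axis from the handle to the head.
Mind the look-alikes: they are no part of the job. What is shaped like the slim_column but green or white is not meant.

How it is judged (in metres and radians):
At the end, for the whole second after the job is handed in: Each column lies released and at rest in its own cradle (thick in wide, middle in middle, slim in narrow): its origin within 10 mm along the groove, 4 mm across it and 4 mm in height of the cradle's seat point, its axis within 0.06 rad of the groove, and its spigot on the fence side (x of thick_column in the frame of cradle_wide_seat between -0.01 and 0.01 m and y of thick_column in the frame of cradle_wide_seat between -0.004 and 0.004 m and z of thick_column in the frame of cradle_wide_seat between -0.004 and 0.004 m and angle between the x axis of thick_column and the x axis of cradle_wide_seat, either way round below 0.06 rad and x of thick_column_spigot in the frame of cradle_wide_seat above 0.06 m and linear speed of each of thick_column, middle_column, slim_column below 0.02 m/s and contact force between each of thick_column, middle_column, slim_column and the fingers below 0.05 N and x of middle_column in the frame of cradle_middle_seat between -0.01 and 0.01 m and y of middle_column in the frame of cradle_middle_seat between -0.004 and 0.004 m and z of middle_column in the frame of cradle_middle_seat between -0.004 and 0.004 m and angle between the x axis of middle_column and the x axis of cradle_middle_seat, either way round below 0.06 rad and x of middle_column_spigot in the frame of cradle_middle_seat above 0.06 m and x of slim_column in the frame of cradle_narrow_seat between -0.01 and 0.01 m and y of slim_column in the frame of cradle_narrow_seat between -0.004 and 0.004 m and z of slim_column in the frame of cradle_narrow_seat between -0.004 and 0.004 m and angle between the x axis of slim_column and the x axis of cradle_narrow_seat, either way round below 0.06 rad and x of slim_column_spigot in the frame of cradle_narrow_seat above 0.06 m); the robot touches nothing.
It fails at once if a bystander (jar, pencil pot, tape roll, glue bottle, sanding block or hammer) is shifted or knocked over: moved more than 20 mm (distance of any of jar_a, jar_b, pencil_pot, tape_roll, glue_bottle, sanding_block, hammer from where it was at the start of the episode above 0.02 m).
It fails at once if a column is dropped: faster than 0.6 m/s while no finger touches it, a fall of about 18 mm ((linear speed of thick_column above 0.6 m/s and contact force between thick_column and the fingers below 0.05 N) or (linear speed of middle_column above 0.6 m/s and contact force between middle_column and the fingers below 0.05 N) or (linear speed of slim_column above 0.6 m/s and contact force between slim_column and the fingers below 0.05 N)).
It also fails if it takes over 72 s, if anything falls off the work surface, if the arm or the gripper's body presses on something with over 40 N, if the wrist force passes 120 N, or if a joint passes its speed limit or range.

### The arm

A 6-joint arm with a two-finger parallel gripper is mounted at the origin on the work surface. World frame = base frame: x ahead of the robot, y to its left, z up, the work surface at z = 0. Lengths are in mm, angles in rad, forces in N, time in s.
With the tool pointing down it reaches from about 350 to 850 mm from the base axis. Payload 8.1 kg.
Tool frame: the origin (TCP) lies midway between the tips of the shut fingers; the grasp point (between the pads) lies 19 mm behind it (robot.tcp_to_grasp is the distance from the TCP to the grasp point, in mm); z points along the fingers, x is the direction in which the jaws open and shut, and the axes are right-handed (so a half turn about z gives the same grasp; the last joint's range is limited). The gripper opens to 85 mm and grips with 20 to 120 N. Pads are 22 mm wide; open, the fingers measure 114 mm over their backs; the gripper's body (76 mm by 85 mm) begins 54 mm behind the grasp point. The pads swing forward as they close: fully open they stand 13 mm farther back than shut.
Start: joints at [-1.219, 0.13, 1.488, -0, 1.523, -0.085], TCP at [253.845, -543.662, 231.292] pointing down, gripper open.
Joint ranges: [-2.96, 2.96], [-0.89, 2.26], [0.02, 2.5], [-1.34, 4.48], [0, 2.73], [-2.66, 2.66]. Speed limits (rad/s): [2.39, 2.39, 2.79, 3.14, 3.14, 3.14].

### API

Orientations are given as a unit quaternion [w, x, y, z].
In Python, from rig import robot, vision, order gives the robot as it stands.
- The arm moves only by the tool drive_tool, never from a script. Its argument "commands" is a list of rows, each an object with "jaw": the opening, from -1 (shut) to 1 (fully open); "delta_pos": the shift along the tool's x, y, z in m, a list of three; "rot": the turn, a rotation vector about the tool's x, y, z in degrees, a list of three. A call has 1 to 5 rows; each row is the pose to reach, as a shift and turn from the pose commanded when the call began, along the tool's axes at that moment; what a row does not reach only later rows make up. A row lasts 1/10 s, in which the tool goes at most 50 mm and 8.59 degrees, less where a joint would pass 70% of its speed; a pose out of reach is approached as far as the arm can. A call with a gripper value outside its range is refused whole. The fingers move at their own pace and stop on an object; "grip_force" is the grip in N (left out, the last holds). Time passes only in rows, so rows that repeat a pose let the fingers close. It gives the time, the measured TCP pose, the force and the opening at its end, in the units of the state.
- robot.sense(): the state, without advancing time (a new reading comes with each control period).
- vision.get_image(name): name is "scene" or "side" or "wrist"; returns a dict with "pixels" (420x560x3 uint8, blue, green, red), "vertical_fov" (degrees; the focal length in pixels is half the picture's height over the tangent of half this angle, whatever the lens; pixels are square), "cx", "cy" (the principal point, pixels), "distortion" ([k1, k2, p1, p2, k3] as OpenCV has them; the pictures are not rectified), "T" (4x4, takes a point from camera to world coordinates). Camera axes: x right, y down, z forward; pixel columns grow to the right and rows downward; lengths in mm; the calibration is good to about 2 mm. A picture is of the moment at which its call begins. There is no depth.
- order.finish_job(): hands the job in, once; it reports no verdict.
Trained networks look in a picture, given as the dict that the camera call returned (one of the last four; its "shot" number tells which), for a name from the list of things; names that differ only in an ending like _2 or _b are one class to them, and where a whole thing is asked for, a point or a joint stands for the part that bears it (a point fixed in the world has none). Each returns a list of dicts, best first, with "confidence" (0 to 1); they miss things now and then, are a little off and sometimes report something else, mostly with a low value. They report only what shows in the picture. A call takes as long as a camera call. They do not tell look-alikes from the thing itself.
- vision.spot_in(picture, label): "at" ([row, column] in pixels, amid what is visible of it).
The state is a dict: "time_s": time; "joint_pos": joint angles; "dq": joint speeds; "joint_torque": joint torques, N m; "eef_pos": TCP position; "ee_rot": TCP orientation; "ft_force": force on the tool from outside, world axes, zero at the start; "wrist_torque": the same for the moment, N m; "grip_width": finger opening in mm.
Only numpy, scipy, OpenCV 4.12 (cv2) and the standard library are available. Lean on these libraries where they do the work, as an engineer would, in place of code of your own. Each camera call takes 0.05 s, during which the arm holds its last target. There are 200 camera calls.

## Working session

There is one attempt and no reset: what is moved stays moved. The work goes in short steps, Python scripts to look and compute and a tool call to move; the robot and the scene stay as the last step left them, time stands still between calls to the robot, and variables do not carry over. Pictures are saved under pics/ and viewed, about 8 in all and at most 12, crops included, and the job is handed in when it is done.

Besides the shell and the picture viewer there is one more tool, called after ">>>" as name(argument=value, ...), one argument or row to a line, values as JSON. drive_tool: Moves the arm, as the interface text tells. Its arguments: {"type":"object","properties":{"commands":{"type":"array","items":{"type":"object","properties":{"jaw":{"type":"number"},"delta_pos":{"type":"array","items":{"type":"number"}},"rot":{"type":"array","items":{"type":"number"}}}}},"grip_force":{"type":"number"}},"required":["commands"]}

```bash
ls; mkdir -p pics; cat > h.py <<'E'
import numpy as np, cv2
from rig import robot, vision, order
def K(p):
    h=p["pixels"].shape[0]; f=h/2/np.tan(np.radians(p["vertical_fov"])/2)
    return np.array([[f,0,p["cx"]],[0,f,p["cy"]],[0,0,1.]])
def ray(p,rc):
    uv=cv2.undistortPoints(np.array([[[rc[1],rc[0]]]],float),K(p),np.array(p["distortion"],float))[0,0]
    T=np.array(p["T"]); return T[:3,3],T[:3,:3]@np.array([uv[0],uv[1],1.])
def onz(p,rc,z):
    o,d=ray(p,rc); return o+d*(z-o[2])/d[2]
def proj(p,X):
    T=np.linalg.inv(np.array(p["T"])); X=np.atleast_2d(np.array(X,float))
    q,_=cv2.projectPoints(X,cv2.Rodrigues(T[:3,:3])[0],T[:3,3],K(p),np.array(p["distortion"],float))
    return q[:,0]   # col,row
E
cat > a.py <<'E'
from h import *
for n in ["scene","side","wrist"]:
    p=vision.get_image(n); cv2.imwrite(f"pics/{n}0.png",p["pixels"])
    print(n,np.round(np.array(p["T"]),2).tolist(),p["vertical_fov"])
    for l in ["thick_column","middle_column","slim_column","board","cradle_wide","cradle_middle","cradle_narrow","jar_a","pencil_pot","tape_roll","glue_bottle","sanding_block","hammer","thick_column_spigot","middle_column_spigot","slim_column_spigot"]:
        r=vision.spot_in(p,l)
        print(l,[(np.round(x["at"]).tolist(),round(x["confidence"],2),np.round(onz(p,x["at"],20)[:2]).tolist()) for x in r[:4]])
s=robot.sense(); print(s)
a=cv2.imread("pics/scene0.png");b=cv2.imread("pics/side0.png")
E
python3 a.py
```

```text
pics
scene [[0.74, 0.47, -0.49, 1338.48], [0.68, -0.51, 0.53, -845.8], [0.0, -0.72, -0.69, 1205.7], [0.0, 0.0, 0.0, 1.0]] 42.7887341442687
thick_column [([263.0, 175.0], 0.76, [430.0, -326.0])]
middle_column [([263.0, 266.0], 0.6, [621.0, -145.0]), ([268.0, 327.0], 0.52, [764.0, -41.0]), ([261.0, 176.0], 0.41, [426.0, -319.0])]
slim_column [([178.0, 262.0], 0.73, [350.0, 117.0])]
board [([202.0, 335.0], 0.74, [606.0, 192.0])]
cradle_wide [([194.0, 337.0], 0.61, [590.0, 223.0]), ([184.0, 332.0], 0.18, [544.0, 250.0])]
cradle_middle [([204.0, 322.0], 0.93, [579.0, 155.0])]
cradle_narrow [([180.0, 347.0], 0.75, [567.0, 304.0]), ([263.0, 177.0], 0.45, [432.0, -321.0])]
jar_a [([274.0, 151.0], 0.79, [409.0, -398.0]), ([256.0, 240.0], 0.5, [546.0, -178.0])]
pencil_pot [([216.0, 237.0], 0.78, [420.0, -70.0]), ([263.0, 175.0], 0.54, [428.0, -324.0]), ([208.0, 320.0], 0.36, [590.0, 137.0])]
tape_roll [([200.0, 226.0], 0.58, [340.0, -43.0]), ([180.0, 348.0], 0.43, [571.0, 305.0])]
glue_bottle [([128.0, 285.0], 0.74, [213.0, 381.0]), ([180.0, 348.0], 0.52, [570.0, 304.0]), ([194.0, 334.0], 0.21
[... 2256 characters left out ...]
spigot []
{'time_s': 2.55, 'joint_pos': array([-1.21941807e+00,  1.30385988e-01,  1.48819103e+00, -2.96166653e-05,
        1.52298759e+00, -8.54042146e-02]), 'dq': array([ 0.00013191,  0.00075409,  0.00164999, -0.00113468, -0.00021638,
        0.00160539]), 'joint_torque': array([-9.00997293e-06, -5.69307232e+01, -5.00851893e+01, -3.79558278e-04,
        1.08939596e-03, -3.39987912e-05]), 'eef_pos': array([ 253.8284369 , -543.67915783,  231.30552539]), 'ee_rot': array([ 2.02665026e-05,  8.43512739e-01, -5.37109168e-01,  2.16238461e-06]), 'ft_force': array([ 0.41417749,  0.28307582, -0.86326247]), 'wrist_torque': array([-0.00026155, -0.02348868, -0.00892715]), 'grip_width': 85.43311521592992}
```

```bash
python3 -c "
import cv2
a=cv2.imread('pics/scene0.png');b=cv2.imread('pics/side0.png')
cv2.imwrite('pics/s1.png',cv2.resize(a[110:350,120:440],(800,600),interpolation=cv2.INTER_CUBIC))
cv2.imwrite('pics/s2.png',cv2.resize(b[110:350,150:470],(800,600),interpolation=cv2.INTER_CUBIC))"
```

```text
(no output)
```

View pics/s1.png

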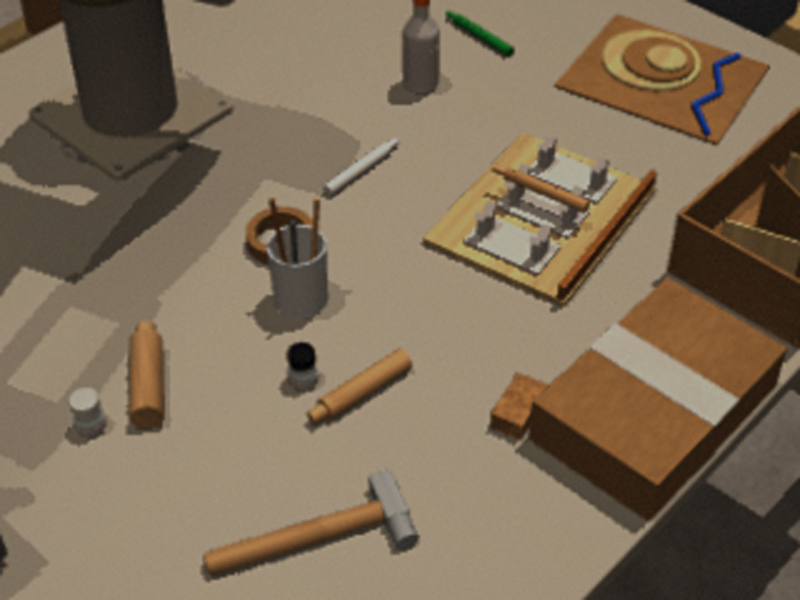

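View pics/s2.png

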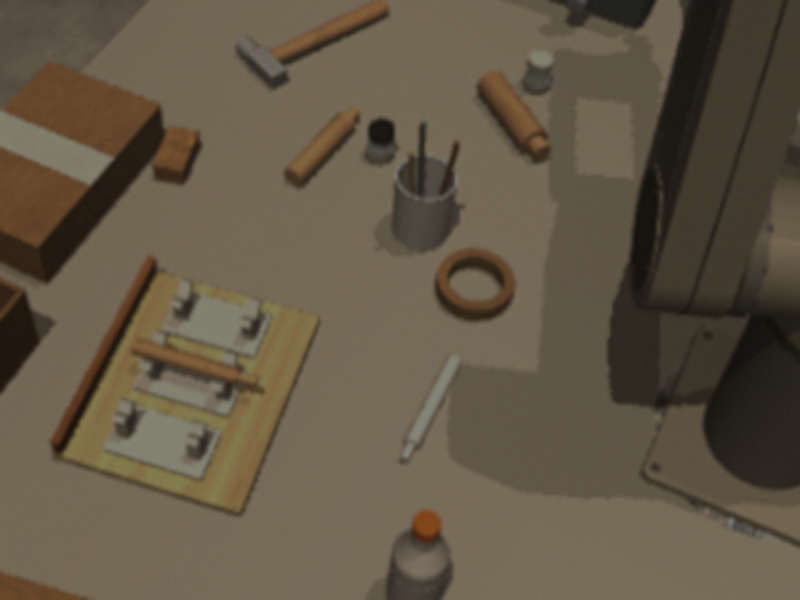

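The scene crop shows:
- **Columns:** the thick one is at (147,372) with its spigot up-image. The middle one is at (360,388) with its spigot at the left (318,415). The wooden slim one lies in the centre (wide) cradle at (545,187), with its spigot on the side away from the fence.
- **Look-alikes:** the green one at (480,33) and the white one at (360,165) don't count, since the slim column is plain wood and lies in a cradle.

Next I'll work out the geometry from these pixels.

```bash
cat > b.py <<'E'
from h import *
P=[vision.get_image("scene"),vision.get_image("side")]
c=lambda q,o:(q[1]/2.5+o[0]-.3,q[0]/2.5+o[1]-.3)
def g(n,q1,q2,z):
    a=[onz(P[0],c(q1,(110,120)),z)[:2],onz(P[1],c(q2,(110,150)),z)[:2]]
    print(n,np.round(a).tolist(),np.round(np.mean(a,0)))
    return np.mean(a,0)
g("thick end",(147,402),(488,87),20); g("thick spig",(147,326),(542,150),20)
g("mid end",(404,362),(294,172),14); g("mid spig",(318,415),(352,116),14)
g("slim end",(585,203),(136,349),51); g("slim spig",(497,169),(260,384),51)
g("board c1 (-x,-y)",(425,240),(318,318),12)
g("board c2 (-x,+y)",(527,135),(240,512),12)
g("fence +y end top",(655,174),(57,443),36); g("fence -y end top",(562,290),(152,260),36)
g("jarA",(87,398),(538,62),50);g("jarB",(301,353),(380,128),50)
g("pot",(298,240),(425,170),95); g("glue",(421,0),(428,520),160)
E
python3 b.py
```

```text
thick end [[458.0, -337.0], [472.0, -345.0]] [ 465. -341.]
thick spig [[366.0, -261.0], [368.0, -271.0]] [ 367. -266.]
mid end [[628.0, -88.0], [627.0, -94.0]] [628. -91.]
mid spig [[611.0, -213.0], [608.0, -216.0]] [ 609. -214.]
slim end [[638.0, 245.0], [638.0, 242.0]] [638. 243.]
slim spig [[511.0, 219.0], [500.0, 218.0]] [506. 218.]
board c1 (-x,-y) [[505.0, 84.0], [499.0, 88.0]] [502.  86.]
board c2 (-x,+y) [[467.0, 340.0], [456.0, 340.0]] [462. 340.]
fence +y end top [[662.0, 369.0], [653.0, 372.0]] [658. 371.]
fence -y end top [[704.0, 114.0], [695.0, 121.0]] [700. 117.]
jarA [[426.0, -393.0], [423.0, -390.0]] [ 425. -391.]
jarB [[554.0, -181.0], [553.0, -180.0]] [ 553. -181.]
pot [[451.0, -84.0], [461.0, -102.0]] [456. -93.]
glue [[278.0, 324.0], [265.0, 334.0]] [272. 329.]
```

>>> drive_tool(
  commands=[
    {"delta_pos":[-0.028,-0.031,0],"jaw":1},
    {"delta_pos":[-0.056,-0.062,0]},
    {"delta_pos":[-0.085,-0.093,0]},
    {"delta_pos":[-0.113,-0.124,0]},
    {"delta_pos":[-0.142,-0.155,0]},
  ],
)

```text
invalid input at $.commands[0]: expected keys jaw, delta_pos, rot
```

>>> drive_tool(
  commands=[
    {"delta_pos":[-0.028,-0.031,0],"jaw":1},
    {"delta_pos":[-0.056,-0.062,0]},
    {"delta_pos":[-0.085,-0.093,0]},
    {"delta_pos":[-0.113,-0.124,0]},
    {"delta_pos":[-0.142,-0.155,0]},
  ],
)

```text
invalid input at $.commands[0]: expected keys jaw, delta_pos, rot
```

>>> drive_tool(
  commands=[
    {"delta_pos":[-0.028,-0.031,0]},
    {"delta_pos":[-0.056,-0.062,0]},
    {"delta_pos":[-0.085,-0.093,0]},
    {"delta_pos":[-0.113,-0.124,0]},
    {"delta_pos":[-0.142,-0.155,0]},
  ],
)

```text
invalid input at $.commands[0]: expected keys jaw, delta_pos, rot
```

>>> drive_tool(
  commands=[
    {"delta_pos":[-0.028,-0.031,0.006],"rot":[0,0,4]},
    {"delta_pos":[-0.056,-0.062,0.012],"rot":[0,0,8]},
    {"delta_pos":[-0.085,-0.093,0.018],"rot":[0,0,12]},
    {"delta_pos":[-0.113,-0.124,0.024],"rot":[0,0,16]},
    {"delta_pos":[-0.142,-0.155,0.03],"rot":[0,0,16]},
  ],
)

```text
invalid input at $.commands[0]: expected keys jaw, delta_pos, rot
```

All keys are required in every row.

>>> drive_tool(
  commands=[
    {"delta_pos":[-0.028,-0.031,0],"jaw":1,"rot":[0,0,0]},
    {"delta_pos":[-0.056,-0.062,0],"jaw":1,"rot":[0,0,0]},
    {"delta_pos":[-0.085,-0.093,0],"jaw":1,"rot":[0,0,0]},
    {"delta_pos":[-0.113,-0.124,0],"jaw":1,"rot":[0,0,0]},
    {"delta_pos":[-0.142,-0.155,0],"jaw":1,"rot":[0,0,0]},
  ],
)

```text
time_s: 3.15
eef_pos: [334.6, -348.0, 231.3]
ee_rot: [0.0, 0.843, -0.537, 0.0]
ft_force: [0.9, 0.3, 0.2]
grip_width: 85.2
```

>>> drive_tool(
  commands=[
    {"delta_pos":[-0.028,-0.031,0],"jaw":1,"rot":[0,0,0]},
    {"delta_pos":[-0.056,-0.062,0],"jaw":1,"rot":[0,0,0]},
    {"delta_pos":[-0.085,-0.093,0],"jaw":1,"rot":[0,0,0]},
    {"delta_pos":[-0.113,-0.124,0],"jaw":1,"rot":[0,0,0]},
    {"delta_pos":[-0.142,-0.155,0],"jaw":1,"rot":[0,0,0]},
  ],
)

```text
time_s: 3.65
eef_pos: [415.0, -153.6, 231.6]
ee_rot: [-0.0, 0.843, -0.537, 0.0]
ft_force: [0.7, -0.2, 0.2]
grip_width: 85.5
```

>>> drive_tool(
  commands=[
    {"delta_pos":[-0.028,-0.031,0],"jaw":1,"rot":[0,0,0]},
    {"delta_pos":[-0.056,-0.062,0],"jaw":1,"rot":[0,0,0]},
    {"delta_pos":[-0.085,-0.093,0],"jaw":1,"rot":[0,0,0]},
    {"delta_pos":[-0.113,-0.124,0],"jaw":1,"rot":[0,0,0]},
    {"delta_pos":[-0.142,-0.155,0],"jaw":1,"rot":[0,0,0]},
  ],
)

```text
time_s: 4.15
eef_pos: [495.5, 40.8, 231.6]
ee_rot: [-0.0, 0.844, -0.537, 0.0]
ft_force: [1.1, 0.2, -0.2]
grip_width: 85.4
```

>>> drive_tool(
  commands=[
    {"delta_pos":[-0.028,-0.031,0.006],"jaw":1,"rot":[0,0,4]},
    {"delta_pos":[-0.056,-0.062,0.012],"jaw":1,"rot":[0,0,8]},
    {"delta_pos":[-0.085,-0.093,0.018],"jaw":1,"rot":[0,0,12]},
    {"delta_pos":[-0.113,-0.124,0.024],"jaw":1,"rot":[0,0,16]},
    {"delta_pos":[-0.142,-0.155,0.03],"jaw":1,"rot":[0,0,16]},
  ],
)

```text
time_s: 4.65
eef_pos: [575.8, 235.0, 201.1]
ee_rot: [-0.0, 0.76, -0.65, 0.0]
ft_force: [0.4, -0.3, 0.5]
grip_width: 85.0
```

```bash
python3 - <<'E'
from h import *
p=vision.get_image("wrist"); im=p["pixels"]
import pickle; pickle.dump(p,open("w1.pkl","wb"))
v=im.copy()
for l in ["cradle_wide","cradle_middle","cradle_narrow","slim_column","slim_column_spigot"]:
    print(l,[(np.round(x["at"]).tolist(),round(x["confidence"],2),np.round(onz(p,x["at"],18)[:2]).tolist()) for x in vision.spot_in(p,l)[:3]])
cv2.imwrite("pics/w1.png",cv2.resize(im,(800,600),interpolation=cv2.INTER_CUBIC))
E
```

```text
cradle_wide [([178.0, 270.0], 0.55, [580.0, 239.0])]
cradle_middle [([175.0, 353.0], 0.65, [596.0, 152.0])]
cradle_narrow [([179.0, 270.0], 0.74, [579.0, 239.0]), ([176.0, 205.0], 0.68, [571.0, 308.0])]
slim_column [([185.0, 280.0], 0.84, [574.0, 228.0]), ([325.0, 528.0], 0.69, [438.0, -126.0]), ([356.0, 321.0], 0.64, [351.0, 136.0])]
slim_column_spigot [([355.0, 319.0], 0.88, [352.0, 139.0]), ([181.0, 279.0], 0.83, [579.0, 229.0]), ([390.0, 440.0], 0.64, [315.0, -46.0])]
```

View pics/w1.png

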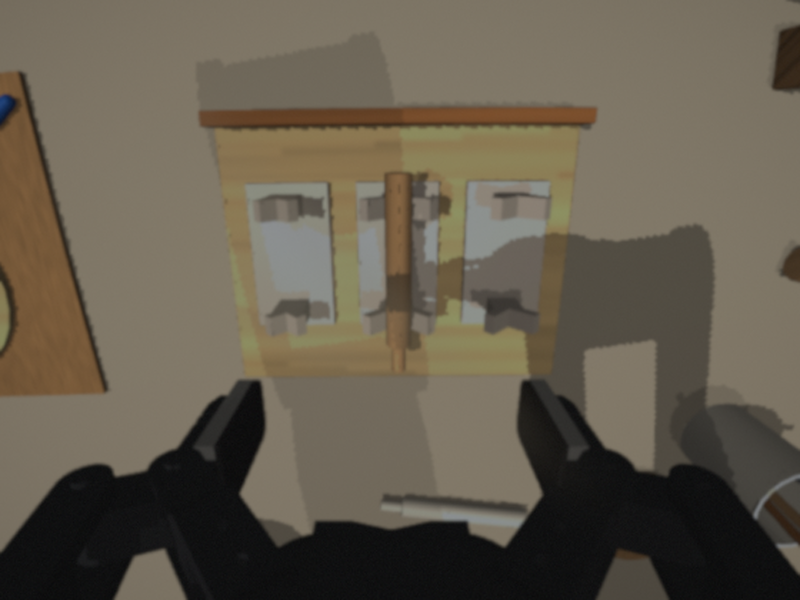

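```bash
cat > c.py <<'E'
from h import *; import pickle; from scipy.optimize import least_squares
p=pickle.load(open("w1.pkl","rb"))
pts=[((55,110,18),(247,184)),((55,50,18),(328,184)),((-55,110,18),(256,325)),((-55,50,18),(334,324)),
((55,30,18),(357,183)),((55,-30,18),(440,181)),((55,-50,18),(468,182)),((55,-110,18),(550,182)),((-55,-50,18),(461,323)),
((-105,130,12),(244,377)),((-105,-130,12),(553,376)),((93,130,36),(200,124)),((93,-130,36),(597,121)),((103,130,36),(200,111)),((103,-130,36),(597,108))]
M=np.array([a for a,_ in pts],float); U=np.array([b for _,b in pts])/(800/560)-.15
def W(q): c,s=np.cos(q[2]),np.sin(q[2]); return M@np.array([[c,s,0],[-s,c,0],[0,0,1]])+[q[0],q[1],0]
f=lambda q:(proj(p,W(q))-U).ravel()
r=least_squares(f,[583,229,.16],loss="soft_l1",x_scale=[10,10,.1]); print(r.x,np.degrees(r.x[2])); print(np.round(f(r.x).reshape(-1,2),1).tolist())
b=r.x;R=np.array([[np.cos(b[2]),-np.sin(b[2])],[np.sin(b[2]),np.cos(b[2])]])
for n,y in (("narrow",80),("wide",0),("middle",-80)): print(n,b[:2]+R@[0,y])
# slim
t=lambda u,z:onz(p,(u[1]*.7-.15,u[0]*.7-.15),z)[:2]
for n,u,z in (("end",(398,172),60),("shoulder",(397,347),60),("tip",(399,372),51)):
    w=t(u,z); print(n,w,R.T@(w-b[:2]))
E
python3 c.py
```

```text
[5.79577478e+02 2.29851749e+02 1.60434622e-01] 9.192226723725241
[[-1.6, -0.6], [0.1, -1.2], [2.5, 0.1], [0.7, 0.6], [-0.7, -0.7], [-0.0, 0.4], [-0.0, -0.4], [0.9, -0.4], [0.2, 0.8], [0.0, 0.3], [-0.8, -0.2], [0.0, 1.7], [-0.2, 2.3], [-1.4, -0.6], [1.1, -0.0]]
narrow [566.79769734 308.82438476]
wide [579.57747831 229.851749  ]
middle [592.35725929 150.87911324]
end [642.63673915 240.74377758] [63.98942221  0.6786083 ]
shoulder [525.2993783  222.54101028] [-54.74892827   1.45392405]
tip [501.30772958 217.06405846] [-79.30740302  -0.12009227]
```

The right-hand rests are wider (488–540) than the left-hand ones (268–300). So narrow is at +y, wide is in the centre with the wooden slim column in it (397,172–372, spigot away from the fence), and middle is at −y. The networks agree. Picking slim now.

>>> drive_tool(
  commands=[
    {"delta_pos":[0.006,-0.006,0.042],"jaw":0.1,"rot":[0,0,0]},
    {"delta_pos":[0.006,-0.006,0.086],"jaw":0.1,"rot":[0,0,0]},
    {"delta_pos":[0.006,-0.006,0.128],"jaw":0.1,"rot":[0,0,0]},
    {"delta_pos":[0.006,-0.006,0.158],"jaw":0.1,"rot":[0,0,0]},
    {"delta_pos":[0.006,-0.006,0.169],"jaw":0.1,"rot":[0,0,0]},
  ],
)

```text
time_s: 5.45
eef_pos: [579.7, 226.1, 29.0]
ee_rot: [0.002, 0.76, -0.65, -0.001]
ft_force: [-0.7, -0.2, 0.4]
grip_width: 46.7
```

>>> drive_tool(
  commands=[
    {"delta_pos":[0,0,0],"jaw":-0.4,"rot":[0,0,0]},
    {"delta_pos":[0,0,0],"jaw":-1,"rot":[0,0,0]},
    {"delta_pos":[0,0,0],"jaw":-1,"rot":[0,0,0]},
    {"delta_pos":[0,0,0],"jaw":-1,"rot":[0,0,0]},
    {"delta_pos":[0,0,0],"jaw":-1,"rot":[0,0,0]},
  ],
  grip_force=40,
)

```text
time_s: 5.95
eef_pos: [584.0, 229.9, 36.0]
ee_rot: [-0.002, 0.761, -0.649, 0.001]
ft_force: [-3.9, 5.2, 2.3]
grip_width: 16.6
```

>>> drive_tool(
  commands=[
    {"delta_pos":[0,0,-0.01],"jaw":-1,"rot":[0,0,0]},
    {"delta_pos":[0,0,-0.03],"jaw":-1,"rot":[0,0,0]},
    {"delta_pos":[0,0,-0.055],"jaw":-1,"rot":[0,0,0]},
    {"delta_pos":[0,0,-0.08],"jaw":-1,"rot":[0,0,0]},
    {"delta_pos":[0,0,-0.1],"jaw":-1,"rot":[0,0,0]},
  ],
)

```text
time_s: 6.45
eef_pos: [584.0, 228.4, 137.1]
ee_rot: [-0.002, 0.76, -0.649, 0.002]
ft_force: [0.7, -0.3, 0.3]
grip_width: 16.5
```

>>> drive_tool(
  commands=[
    {"delta_pos":[0,0,0],"jaw":-1,"rot":[0,0,-7]},
    {"delta_pos":[0,0,0],"jaw":-1,"rot":[0,0,-14]},
    {"delta_pos":[0,0,0],"jaw":-1,"rot":[0,0,-21]},
    {"delta_pos":[0,0,0],"jaw":-1,"rot":[0,0,-28]},
    {"delta_pos":[0,0,0],"jaw":-1,"rot":[0,0,-36]},
  ],
)

```text
time_s: 6.95
eef_pos: [583.5, 228.2, 135.4]
ee_rot: [-0.001, 0.925, -0.38, 0.002]
ft_force: [-0.0, -0.7, -0.8]
grip_width: 16.6
```

>>> drive_tool(
  commands=[
    {"delta_pos":[0,0,0],"jaw":-1,"rot":[0,0,-7]},
    {"delta_pos":[0,0,0],"jaw":-1,"rot":[0,0,-14]},
    {"delta_pos":[0,0,0],"jaw":-1,"rot":[0,0,-21]},
    {"delta_pos":[0,0,0],"jaw":-1,"rot":[0,0,-28]},
    {"delta_pos":[0,0,0],"jaw":-1,"rot":[0,0,-36]},
  ],
)

```text
time_s: 7.45
eef_pos: [583.5, 228.2, 135.3]
ee_rot: [-0.0, 0.997, -0.076, 0.002]
ft_force: [-0.2, -0.3, 0.2]
grip_width: 16.7
```

>>> drive_tool(
  commands=[
    {"delta_pos":[0,0,0],"jaw":-1,"rot":[0,0,-7]},
    {"delta_pos":[0,0,0],"jaw":-1,"rot":[0,0,-14]},
    {"delta_pos":[0,0,0],"jaw":-1,"rot":[0,0,-21]},
    {"delta_pos":[0,0,0],"jaw":-1,"rot":[0,0,-28]},
    {"delta_pos":[0,0,0],"jaw":-1,"rot":[0,0,-36]},
  ],
)

```text
time_s: 7.95
eef_pos: [583.6, 228.2, 135.4]
ee_rot: [0.0, 0.972, 0.236, 0.002]
ft_force: [0.0, 0.1, -0.3]
grip_width: 16.8
```

>>> drive_tool(
  commands=[
    {"delta_pos":[0,0,0],"jaw":-1,"rot":[0,0,-7]},
    {"delta_pos":[0,0,0],"jaw":-1,"rot":[0,0,-14]},
    {"delta_pos":[0,0,0],"jaw":-1,"rot":[0,0,-21]},
    {"delta_pos":[0,0,0],"jaw":-1,"rot":[0,0,-28]},
    {"delta_pos":[0,0,0],"jaw":-1,"rot":[0,0,-36]},
  ],
)

```text
time_s: 8.45
eef_pos: [583.5, 228.2, 135.3]
ee_rot: [0.001, 0.851, 0.525, 0.002]
ft_force: [-0.4, -0.4, -1.1]
grip_width: 16.4
```

>>> drive_tool(
  commands=[
    {"delta_pos":[0,0,0],"jaw":-1,"rot":[0,0,-7]},
    {"delta_pos":[0,0,0],"jaw":-1,"rot":[0,0,-14]},
    {"delta_pos":[0,0,0],"jaw":-1,"rot":[0,0,-21]},
    {"delta_pos":[0,0,0],"jaw":-1,"rot":[0,0,-28]},
    {"delta_pos":[0,0,0],"jaw":-1,"rot":[0,0,-36]},
  ],
)

```text
time_s: 8.95
eef_pos: [583.5, 228.3, 135.4]
ee_rot: [0.001, 0.647, 0.762, 0.001]
ft_force: [-0.0, 0.7, -0.2]
grip_width: 16.5
```

```bash
python3 - <<'E'
from h import *; import pickle
p=vision.get_image("wrist"); pickle.dump(p,open("w2.pkl","wb"))
cv2.imwrite("pics/w2.png",cv2.resize(p["pixels"],(800,600),interpolation=cv2.INTER_CUBIC))
s=robot.sense(); print(s["eef_pos"],s["ee_rot"],s["joint_pos"],s["time_s"])
E
```

```text
[583.55252354 228.22595455 135.31174941] [0.00123677 0.64390076 0.76510656 0.00149438] [ 2.91257557e-01  2.58737547e-01  1.52053879e+00 -4.41208770e-04
  1.35846080e+00 -1.45106836e+00] 9.0
```

View pics/w2.png

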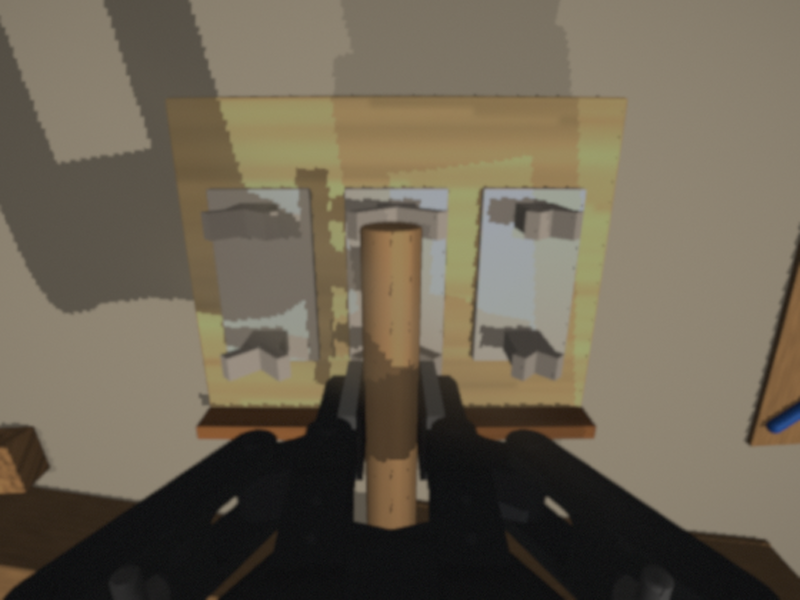

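```bash
cat > fit.py <<'E'
from h import *; import pickle,sys
from scipy.optimize import least_squares
from scipy.spatial.transform import Rotation as Ro
# columns edges in full-res px: rows -> left,right from the red-blue gradient
def edges(p,rows,c0,half):
    im=cv2.GaussianBlur(p["pixels"].astype(float),(0,0),.8); g=im[:,:,2]-im[:,:,0]; out=[]
    for r in rows:
        x=np.arange(c0-half,c0+half); d=np.gradient(g[r,c0-half:c0+half])
        def sub(i):
            i=min(max(i,1),len(d)-2); a,b,c=abs(d[i-1]),abs(d[i]),abs(d[i+1]); return x[i]+.5*(a-c)/(a-2*b+c)
        m=half; out.append((r,sub(int(np.argmax(d[:m]))),sub(m+int(np.argmin(d[m:])))))
    return out
if __name__=="__main__":
    p=pickle.load(open("w2.pkl","rb"))
    s=dict(eef_pos=[583.55,228.23,135.31],ee_rot=[0.00124,.6439,.76511,.00149])
    R=Ro.from_quat(np.array(s["ee_rot"])[[1,2,3,0]]).as_matrix(); rad=9
    E=edges(p,range(172,260,8),274,32); print(np.round(E,1).tolist())
    C=np.array(p["T"])[:3,3]
    def model(q):  # h (behind tcp), pitch, x off, yaw -> signed dist of edge rays to cylinder
        h,pi,xo,yw=q; o=np.array(s["eef_pos"])+R@[xo,0,-h]; a=R@np.array([np.sin(yw),np.cos(yw)*np.cos(pi),np.sin(pi)])
        res=[]
        for r,l,rr in E:
            for c in (l,rr):
                _,d=ray(p,(r,c)); n=np.cross(d,a); n/=np.linalg.norm(n); res.append(abs(n@(o-C))-rad)
        return res
    f=least_squares(model,[17,0,0,0]); print(f.x,np.degrees(f.x[[1,3]]),np.round(f.fun,1))
    h,pi,xo,yw=f.x; o=np.array(s["eef_pos"])+R@[xo,0,-h]; a=R@np.array([np.sin(yw),np.cos(yw)*np.cos(pi),np.sin(pi)])
    for t in (-66,-63,-60,-57,-54): print(t,proj(p,o+a*t+R@[0,0,-9])/.7)
E
python3 fit.py
```

```text
[[172.0, 253.1, 294.2], [180.0, 253.0, 293.9], [188.0, 253.2, 293.8], [196.0, 253.4, 293.6], [204.0, 253.9, 293.5], [212.0, 254.1, 293.3], [220.0, 254.3, 293.2], [228.0, 254.4, 292.9], [236.0, 259.6, 292.7], [244.0, 264.8, 293.1], [252.0, 254.2, 292.8]]
[-3.41319347  0.26599977  1.23573291  0.02093055] [15.24066399  1.19923221] [-0.5  0.1 -0.2  0.1  0.   0.   0.2 -0.   0.2 -0.1  0.4 -0.1  0.6 -0.2
  0.9 -0.3 -1.3 -0.3 -3.6 -0.1  2.  -0.3]
-66 [[388.53237859 215.10334881]]
-63 [[388.89473398 225.32047907]]
-60 [[389.24748751 235.26756234]]
-57 [[389.59097981 244.95414815]]
-54 [[389.92553775 254.38940105]]
```

```bash
sed -i 's/range(172,260,8)/list(range(168,230,6))+list(range(325,362,6))/; s/least_squares(model,\[17,0,0,0\])/least_squares(model,[17,0,0,0],loss="cauchy",f_scale=.3)/' fit.py; python3 fit.py
```

```text
[[168.0, 253.4, 294.2], [174.0, 252.8, 294.1], [180.0, 253.0, 293.9], [186.0, 253.2, 293.9], [192.0, 253.2, 293.7], [198.0, 253.3, 293.6], [204.0, 253.9, 293.5], [210.0, 254.1, 293.4], [216.0, 254.1, 293.2], [222.0, 254.3, 293.1], [228.0, 254.4, 292.9], [325.0, 254.3, 291.8], [331.0, 257.0, 291.1], [337.0, 247.8, 290.2], [343.0, 247.2, 290.0], [349.0, 257.1, 290.4], [355.0, 257.2, 299.8], [361.0, 257.2, 290.4]]
[ 8.97246235e+00 -7.04037827e-03 -8.36947993e-02 -8.48558313e-03] [-0.40338396 -0.4861881 ] [-0.2  0.   0.1  0.   0.1 -0.   0.1  0.   0.1 -0.   0.2 -0.  -0.1  0.
 -0.1  0.  -0.1 -0.  -0.1 -0.  -0.1 -0.1  1.1  0.4 -0.2  0.1  4.7 -0.3
  5.1 -0.3 -0.  -0.   0.   5.1  0.1  0.1]
-66 [[390.76988735 203.83372202]]
-63 [[390.78064451 214.63068421]]
-60 [[390.79124354 225.27722804]]
-57 [[390.80168665 235.77520056]]
-54 [[390.81197607 246.12647395]]
```

>>> drive_tool(
  commands=[
    {"delta_pos":[0.03,-0.001,0],"jaw":-1,"rot":[0,0,0]},
    {"delta_pos":[0.06,-0.003,0],"jaw":-1,"rot":[0,0,0]},
    {"delta_pos":[0.082,-0.003,0.02],"jaw":-1,"rot":[0,0,0]},
    {"delta_pos":[0.082,-0.003,0.05],"jaw":-1,"rot":[0,0,0]},
    {"delta_pos":[0.082,-0.003,0.072],"jaw":-1,"rot":[0,0,0]},
  ],
)

```text
time_s: 9.5
eef_pos: [566.9, 309.8, 61.2]
ee_rot: [0.001, 0.65, 0.76, 0.001]
ft_force: [0.1, 0.1, -0.3]
grip_width: 16.3
```

>>> drive_tool(
  commands=[
    {"delta_pos":[0,0,0],"jaw":-1,"rot":[0,0,0]},
    {"delta_pos":[0,0,0],"jaw":-1,"rot":[0,0,0]},
  ],
)

```text
time_s: 9.7
eef_pos: [567.0, 308.8, 61.8]
ee_rot: [0.0, 0.65, 0.76, 0.0]
ft_force: [0.4, -0.2, -0.3]
grip_width: 16.4
```

```bash
python3 - <<'E'
from h import *; import pickle
p=vision.get_image("wrist"); pickle.dump(p,open("w3.pkl","wb"))
q=vision.get_image("side"); pickle.dump(q,open("q3.pkl","wb"))
s=robot.sense(); print(s["eef_pos"],s["ee_rot"],s["ft_force"])
a=cv2.resize(p["pixels"],(500,375)); c=proj(q,[566,309,62])[0].astype(int); print(c)
b=q["pixels"][c[1]-50:c[1]+50,c[0]-40:c[0]+40]; b=cv2.resize(b,(300,375),interpolation=cv2.INTER_CUBIC)
cv2.imwrite("pics/w3.png",np.hstack([a,b]))
E
```

```text
[568.15177334 309.26370148  63.20874877] [0.00089032 0.64976672 0.76013107 0.00178259] [ 0.60685151 -0.61173541 -1.2288785 ]
[213 277]
```

View pics/w3.png

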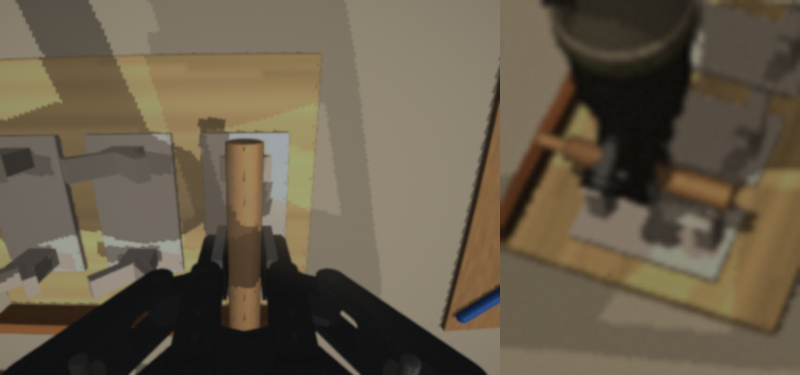

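>>> drive_tool(
  commands=[
    {"delta_pos":[0,-0.001,0.002],"jaw":-1,"rot":[0,0,0]},
    {"delta_pos":[0,-0.001,0.004],"jaw":-1,"rot":[0,0,0]},
    {"delta_pos":[0,-0.001,0.006],"jaw":-1,"rot":[0,0,0]},
    {"delta_pos":[0,-0.001,0.008],"jaw":-1,"rot":[0,0,0]},
    {"delta_pos":[0,-0.001,0.009],"jaw":-1,"rot":[0,0,0]},
  ],
)

```text
time_s: 10.3
eef_pos: [565.2, 308.5, 50.9]
ee_rot: [-0.0, 0.649, 0.761, -0.0]
ft_force: [-0.1, 0.1, -0.4]
grip_width: 16.8
```

>>> drive_tool(
  commands=[
    {"delta_pos":[0,0,0.001],"jaw":-1,"rot":[0,0,0]},
    {"delta_pos":[0,0,0.002],"jaw":-1,"rot":[0,0,0]},
  ],
)

```text
time_s: 10.5
eef_pos: [565.3, 308.7, 49.1]
ee_rot: [-0.0, 0.649, 0.761, -0.0]
ft_force: [-0.7, 0.4, -1.2]
grip_width: 16.3
```

>>> drive_tool(
  commands=[
    {"delta_pos":[0,0,0.001],"jaw":-1,"rot":[0,0,0]},
    {"delta_pos":[0,0,0.002],"jaw":-1,"rot":[0,0,0]},
  ],
)

```text
time_s: 10.7
eef_pos: [565.4, 308.7, 47.2]
ee_rot: [-0.0, 0.649, 0.761, -0.0]
ft_force: [0.4, -0.1, -0.9]
grip_width: 16.5
```

>>> drive_tool(
  commands=[
    {"delta_pos":[0,0.001,0.001],"jaw":-1,"rot":[0,0,0]},
    {"delta_pos":[0,0.001,0.002],"jaw":-1,"rot":[0,0,0]},
  ],
)

```text
time_s: 10.9
eef_pos: [566.6, 309.3, 45.8]
ee_rot: [-0.0, 0.649, 0.761, 0.0]
ft_force: [-3.5, 2.1, 7.0]
grip_width: 16.5
```

>>> drive_tool(
  commands=[
    {"delta_pos":[0,0,0.001],"jaw":-1,"rot":[0,0,0]},
    {"delta_pos":[0,0,0.001],"jaw":-1,"rot":[0,0,0]},
  ],
)

```text
time_s: 11.1
eef_pos: [566.6, 309.4, 45.6]
ee_rot: [-0.0, 0.649, 0.761, 0.001]
ft_force: [-4.0, 0.4, 8.7]
grip_width: 16.6
```

>>> drive_tool(
  commands=[
    {"delta_pos":[0,0,0.001],"jaw":-1,"rot":[0,0,0]},
    {"delta_pos":[0,0,0.001],"jaw":-1,"rot":[0,0,0]},
  ],
)

```text
time_s: 11.3
eef_pos: [566.7, 309.6, 45.4]
ee_rot: [0.0, 0.649, 0.761, 0.001]
ft_force: [-6.5, -0.6, 13.7]
grip_width: 16.7
```

>>> drive_tool(
  commands=[
    {"delta_pos":[0,0,0],"jaw":-0.5,"rot":[0,0,0]},
    {"delta_pos":[0,0,0],"jaw":-0.3,"rot":[0,0,0]},
    {"delta_pos":[0,0,0],"jaw":0,"rot":[0,0,0]},
    {"delta_pos":[0,0,0],"jaw":0,"rot":[0,0,0]},
  ],
)

```text
time_s: 11.7
eef_pos: [566.2, 308.6, 42.9]
ee_rot: [-0.0, 0.649, 0.761, -0.0]
ft_force: [-0.6, 0.4, 0.1]
grip_width: 42.6
```

>>> drive_tool(
  commands=[
    {"delta_pos":[0,0,-0.025],"jaw":0,"rot":[0,0,0]},
    {"delta_pos":[0,0,-0.06],"jaw":0.1,"rot":[0,0,0]},
    {"delta_pos":[0,0,-0.1],"jaw":0.2,"rot":[0,0,0]},
    {"delta_pos":[0,0,-0.14],"jaw":0.3,"rot":[0,0,0]},
    {"delta_pos":[0,0,-0.16],"jaw":0.4,"rot":[0,0,0]},
  ],
)

```text
time_s: 12.2
eef_pos: [568.0, 309.5, 208.1]
ee_rot: [0.001, 0.649, 0.761, 0.003]
ft_force: [0.7, -0.5, -0.4]
grip_width: 59.7
```

```bash
python3 - <<'E'
from h import *; import pickle
p=vision.get_image("wrist"); pickle.dump(p,open("w4.pkl","wb"))
s=robot.sense(); print(s["eef_pos"],s["ee_rot"],s["ft_force"],s["joint_pos"])
cv2.imwrite("pics/w4.png",p["pixels"])
E
```

```text
[568.98473588 309.92775428 210.86427632] [0.00199964 0.64926647 0.76054711 0.0041413 ] [0.49241414 0.29738313 2.57061523] [ 4.19690534e-01  2.59279401e-01  1.37979824e+00 -4.94475356e-05
  1.49331752e+00 -1.30864130e+00]
```

View pics/w4.png

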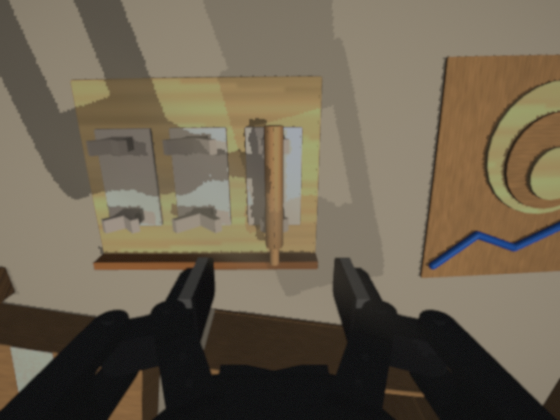

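Slim now lies in the narrow cradle at (275,127)–(275,265), with its spigot toward the fence. Next I'll look at the thick column from close by.

>>> drive_tool(
  commands=[
    {"delta_pos":[-0.039,-0.016,0],"jaw":0.4,"rot":[0,0,0]},
    {"delta_pos":[-0.078,-0.032,0],"jaw":0.4,"rot":[0,0,0]},
    {"delta_pos":[-0.116,-0.048,0],"jaw":0.4,"rot":[0,0,0]},
    {"delta_pos":[-0.155,-0.065,0],"jaw":0.4,"rot":[0,0,0]},
    {"delta_pos":[-0.194,-0.081,0],"jaw":0.4,"rot":[0,0,0]},
  ],
)

```text
time_s: 12.75
eef_pos: [515.9, 103.0, 202.6]
ee_rot: [-0.0, 0.649, 0.761, -0.0]
ft_force: [1.0, -0.9, -0.2]
grip_width: 59.9
```

>>> drive_tool(
  commands=[
    {"delta_pos":[-0.039,-0.016,0],"jaw":0.4,"rot":[0,0,0]},
    {"delta_pos":[-0.078,-0.032,0],"jaw":0.4,"rot":[0,0,0]},
    {"delta_pos":[-0.116,-0.048,0],"jaw":0.4,"rot":[0,0,0]},
    {"delta_pos":[-0.155,-0.065,0],"jaw":0.4,"rot":[0,0,0]},
    {"delta_pos":[-0.194,-0.081,0],"jaw":0.4,"rot":[0,0,0]},
  ],
)

```text
time_s: 13.25
eef_pos: [466.3, -101.3, 202.8]
ee_rot: [-0.0, 0.649, 0.761, -0.0]
ft_force: [1.2, 0.1, -0.3]
grip_width: 59.9
```

>>> drive_tool(
  commands=[
    {"delta_pos":[-0.039,-0.016,0],"jaw":0.6,"rot":[0,0,8]},
    {"delta_pos":[-0.078,-0.032,0],"jaw":0.6,"rot":[0,0,16]},
    {"delta_pos":[-0.116,-0.048,0],"jaw":0.6,"rot":[0,0,24]},
    {"delta_pos":[-0.155,-0.065,0],"jaw":0.6,"rot":[0,0,32]},
    {"delta_pos":[-0.194,-0.081,0],"jaw":0.6,"rot":[0,0,40]},
  ],
)

```text
time_s: 13.75
eef_pos: [416.8, -305.7, 202.8]
ee_rot: [-0.0, 0.872, 0.49, -0.0]
ft_force: [0.9, 0.6, -0.1]
grip_width: 68.3
```

>>> drive_tool(
  commands=[
    {"delta_pos":[0,0,0.01],"jaw":0.6,"rot":[0,0,6]},
    {"delta_pos":[0,0,0.01],"jaw":0.6,"rot":[0,0,6]},
  ],
)

```text
time_s: 13.95
eef_pos: [416.3, -304.5, 191.3]
ee_rot: [-0.001, 0.896, 0.445, -0.001]
ft_force: [0.6, 0.2, -0.0]
grip_width: 68.3
```

```bash
python3 - <<'E'
from h import *; import pickle
p=vision.get_image("wrist"); pickle.dump(p,open("w5.pkl","wb"))
s=robot.sense(); print(s["eef_pos"],s["ee_rot"],s["ft_force"],s["joint_pos"])
cv2.imwrite("pics/w5.png",cv2.resize(p["pixels"],(800,600),interpolation=cv2.INTER_CUBIC))
E
```

```text
[ 416.86877522 -303.83356852  191.96256371] [-1.26288334e-03  8.94583286e-01  4.46899329e-01 -3.73630654e-04] [-0.73872207  0.03510421 -0.48912399] [-7.29412885e-01 -7.40930230e-02  1.76861813e+00  2.39639910e-04
  1.44969078e+00 -1.65603557e+00]
```

View pics/w5.png

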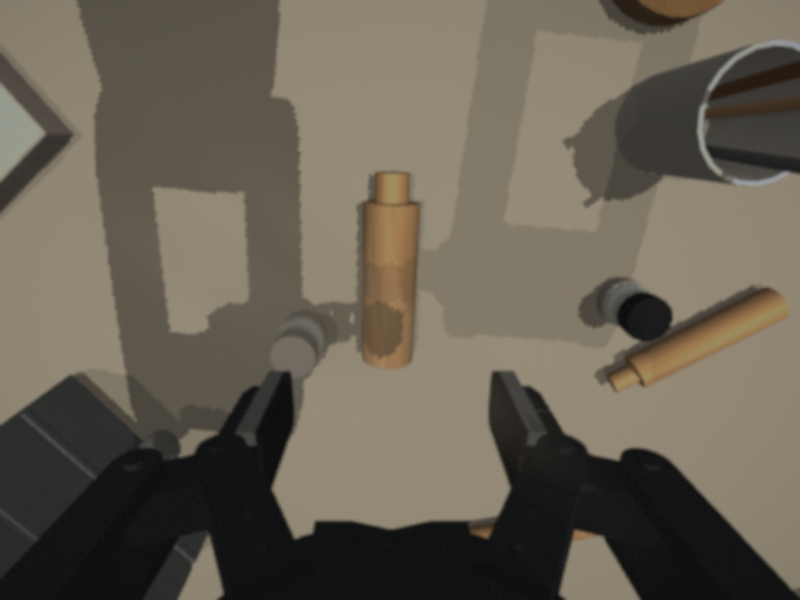

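```bash
cat > m.py <<'E'
from h import *; import pickle
p=pickle.load(open("w5.pkl","rb"))
t=lambda u,z:onz(p,(u[1]*.7-.15,u[0]*.7-.15),z)[:2]
def col(n,tip,sh,end,r,rs):
    a,b,c=t(tip,r),t(sh,2*r-3),t(end,r+3); d=(a-c)/np.linalg.norm(a-c)
    print(n,"len",np.linalg.norm(a-c),"yaw",np.degrees(np.arctan2(d[1],d[0])),"origin via tip",a-80*d,"shoulder",b-60*d,"end",c+60*d)
col("thick",(394,172),(391,203),(386.5,367),20,12)
col("middle",(612,384),(637,374),(786,302),14,8)
print("jarA top",t((297,355),50),"jarB top",t((643,317),50))
E
python3 m.py
```

```text
thick len 147.147408900456 yaw 140.60161343460965 origin via tip [ 427.65672864 -314.19612775] shoulder [ 426.09616731 -314.64226721] end [ 433.17989921 -318.73265074]
middle len 145.39907117822574 yaw -97.35226202640975 origin via tip [ 618.60534897 -142.49862287] shoulder [ 611.56134977 -143.30425177] end [ 619.29626436 -137.14394216]
jarA top [ 422.69570732 -392.77595208] jarB top [ 545.93545226 -183.21721423]
```

>>> drive_tool(
  commands=[
    {"delta_pos":[-0.0015,0.015,0.03],"jaw":0.4,"rot":[0,0,2.5]},
    {"delta_pos":[-0.0015,0.015,0.065],"jaw":0.4,"rot":[0,0,2.5]},
    {"delta_pos":[-0.0015,0.015,0.1],"jaw":0.4,"rot":[0,0,2.5]},
    {"delta_pos":[-0.0015,0.015,0.13],"jaw":0.4,"rot":[0,0,2.5]},
    {"delta_pos":[-0.0015,0.015,0.152],"jaw":0.4,"rot":[0,0,2.5]},
  ],
)

```text
time_s: 14.5
eef_pos: [428.4, -312.3, 39.2]
ee_rot: [-0.001, 0.903, 0.429, -0.0]
ft_force: [-0.0, 0.7, -0.8]
grip_width: 60.1
```

>>> drive_tool(
  commands=[
    {"delta_pos":[0,0,0.01],"jaw":0.4,"rot":[0,0,0]},
    {"delta_pos":[0,0,0.018],"jaw":0.4,"rot":[0,0,0]},
    {"delta_pos":[0,0,0.025],"jaw":0.4,"rot":[0,0,0]},
    {"delta_pos":[0,0,0.03],"jaw":0.4,"rot":[0,0,0]},
    {"delta_pos":[0,0,0.03],"jaw":0.4,"rot":[0,0,0]},
  ],
)

```text
time_s: 15.0
eef_pos: [428.9, -314.3, 11.3]
ee_rot: [0.0, 0.904, 0.427, 0.0]
ft_force: [0.4, -0.6, -0.4]
grip_width: 59.8
```

>>> drive_tool(
  commands=[
    {"delta_pos":[0,0,0],"jaw":0.4,"rot":[0,0,0]},
    {"delta_pos":[0,0,0],"jaw":0.4,"rot":[0,0,0]},
  ],
)

```text
time_s: 15.2
eef_pos: [429.2, -314.7, 12.0]
ee_rot: [0.001, 0.904, 0.427, 0.0]
ft_force: [-0.4, 0.3, -0.3]
grip_width: 59.8
```

>>> drive_tool(
  commands=[
    {"delta_pos":[0,0,0.003],"jaw":0.4,"rot":[0,0,0]},
    {"delta_pos":[0,0,0.006],"jaw":0.4,"rot":[0,0,0]},
    {"delta_pos":[0,0,0.008],"jaw":0.3,"rot":[0,0,0]},
    {"delta_pos":[0,0,0.008],"jaw":0.2,"rot":[0,0,0]},
    {"delta_pos":[0,0,0.008],"jaw":0,"rot":[0,0,0]},
  ],
  grip_force=50,
)

```text
time_s: 15.7
eef_pos: [428.7, -314.2, 3.1]
ee_rot: [-0.0, 0.904, 0.427, -0.0]
ft_force: [-0.3, 0.3, 1.4]
grip_width: 43.2
```

>>> drive_tool(
  commands=[
    {"delta_pos":[0,0,0],"jaw":-1,"rot":[0,0,0]},
    {"delta_pos":[0,0,0],"jaw":-1,"rot":[0,0,0]},
    {"delta_pos":[0,0,0],"jaw":-1,"rot":[0,0,0]},
    {"delta_pos":[0,0,0],"jaw":-1,"rot":[0,0,0]},
  ],
)

```text
time_s: 16.1
eef_pos: [428.9, -314.4, 3.5]
ee_rot: [0.0, 0.904, 0.427, 0.0]
ft_force: [-0.3, -0.3, 1.5]
grip_width: 38.6
```

>>> drive_tool(
  commands=[
    {"delta_pos":[0,0,-0.006],"jaw":-1,"rot":[0,0,0]},
    {"delta_pos":[0,0,-0.016],"jaw":-1,"rot":[0,0,0]},
    {"delta_pos":[0,0,-0.03],"jaw":-1,"rot":[0,0,0]},
    {"delta_pos":[0,0,-0.04],"jaw":-1,"rot":[0,0,0]},
    {"delta_pos":[0,0,-0.05],"jaw":-1,"rot":[0,0,0]},
  ],
)

```text
time_s: 16.6
eef_pos: [429.2, -314.7, 55.0]
ee_rot: [0.001, 0.904, 0.427, 0.0]
ft_force: [-0.5, 0.6, -0.3]
grip_width: 38.6
```

>>> drive_tool(
  commands=[
    {"delta_pos":[0,0,-0.03],"jaw":-1,"rot":[0,0,0]},
    {"delta_pos":[0,0,-0.065],"jaw":-1,"rot":[0,0,0]},
    {"delta_pos":[0,0,-0.1],"jaw":-1,"rot":[0,0,0]},
    {"delta_pos":[0,0,-0.13],"jaw":-1,"rot":[0,0,0]},
    {"delta_pos":[0,0,-0.15],"jaw":-1,"rot":[0,0,0]},
  ],
)

```text
time_s: 17.1
eef_pos: [429.5, -314.9, 207.1]
ee_rot: [0.002, 0.904, 0.427, 0.001]
ft_force: [0.6, -0.6, -0.8]
grip_width: 38.7
```

>>> drive_tool(
  commands=[
    {"delta_pos":[0.03,-0.013,0],"jaw":-1,"rot":[0,0,0]},
    {"delta_pos":[0.065,-0.029,0],"jaw":-1,"rot":[0,0,0]},
    {"delta_pos":[0.1,-0.044,0],"jaw":-1,"rot":[0,0,0]},
    {"delta_pos":[0.136,-0.06,0],"jaw":-1,"rot":[0,0,0]},
    {"delta_pos":[0.172,-0.076,0],"jaw":-1,"rot":[0,0,0]},
  ],
)

```text
time_s: 17.6
eef_pos: [479.6, -131.8, 204.2]
ee_rot: [0.0, 0.904, 0.427, 0.0]
ft_force: [0.7, 0.2, -0.6]
grip_width: 38.3
```

>>> drive_tool(
  commands=[
    {"delta_pos":[0.034,-0.015,0],"jaw":-1,"rot":[0,0,0]},
    {"delta_pos":[0.068,-0.03,0],"jaw":-1,"rot":[0,0,0]},
    {"delta_pos":[0.103,-0.046,0],"jaw":-1,"rot":[0,0,0]},
    {"delta_pos":[0.138,-0.061,0],"jaw":-1,"rot":[0,0,0]},
    {"delta_pos":[0.172,-0.077,0],"jaw":-1,"rot":[0,0,0]},
  ],
)

```text
time_s: 18.1
eef_pos: [529.6, 50.1, 204.2]
ee_rot: [0.0, 0.904, 0.427, 0.0]
ft_force: [0.7, -0.7, -1.2]
grip_width: 38.2
```

>>> drive_tool(
  commands=[
    {"delta_pos":[0.036,-0.016,0],"jaw":-1,"rot":[0,0,0]},
    {"delta_pos":[0.074,-0.033,0],"jaw":-1,"rot":[0,0,0]},
    {"delta_pos":[0.112,-0.05,0],"jaw":-1,"rot":[0,0,0]},
    {"delta_pos":[0.148,-0.066,0],"jaw":-1,"rot":[0,0,0]},
    {"delta_pos":[0.172,-0.076,0],"jaw":-1,"rot":[0,0,0]},
  ],
)

```text
time_s: 18.6
eef_pos: [580.1, 232.4, 204.0]
ee_rot: [-0.0, 0.904, 0.427, 0.0]
ft_force: [0.2, -1.1, -1.8]
grip_width: 38.6
```

>>> drive_tool(
  commands=[
    {"delta_pos":[0,0,0],"jaw":-1,"rot":[0,0,7]},
    {"delta_pos":[0,0,0],"jaw":-1,"rot":[0,0,14]},
    {"delta_pos":[0,0,0],"jaw":-1,"rot":[0,0,22]},
    {"delta_pos":[0,0,0],"jaw":-1,"rot":[0,0,30]},
    {"delta_pos":[0,0,0],"jaw":-1,"rot":[0,0,38]},
  ],
)

```text
time_s: 19.1
eef_pos: [579.9, 229.6, 204.0]
ee_rot: [-0.0, 0.994, 0.106, 0.0]
ft_force: [-0.6, -0.3, -1.0]
grip_width: 38.7
```

>>> drive_tool(
  commands=[
    {"delta_pos":[0,0,0],"jaw":-1,"rot":[0,0,8]},
    {"delta_pos":[0,0,0],"jaw":-1,"rot":[0,0,16]},
    {"delta_pos":[0,0,0],"jaw":-1,"rot":[0,0,24]},
    {"delta_pos":[0,0,0],"jaw":-1,"rot":[0,0,32]},
    {"delta_pos":[0,0,0],"jaw":-1,"rot":[0,0,40]},
  ],
)

```text
time_s: 19.6
eef_pos: [580.0, 229.6, 204.0]
ee_rot: [-0.0, 0.971, -0.24, 0.0]
ft_force: [-0.1, -0.1, -0.7]
grip_width: 38.7
```

>>> drive_tool(
  commands=[
    {"delta_pos":[0,0,0],"jaw":-1,"rot":[0,0,8]},
    {"delta_pos":[0,0,0],"jaw":-1,"rot":[0,0,16]},
    {"delta_pos":[0,0,0],"jaw":-1,"rot":[0,0,24]},
    {"delta_pos":[0,0,0],"jaw":-1,"rot":[0,0,32]},
    {"delta_pos":[0,0,0],"jaw":-1,"rot":[0,0,40]},
  ],
)

```text
time_s: 20.1
eef_pos: [580.0, 229.6, 204.0]
ee_rot: [-0.0, 0.83, -0.558, 0.0]
ft_force: [0.3, -0.4, -0.6]
grip_width: 38.5
```

>>> drive_tool(
  commands=[
    {"delta_pos":[0,0,0.01],"jaw":-1,"rot":[0,0,7]},
    {"delta_pos":[0,0,0.03],"jaw":-1,"rot":[0,0,13.4]},
    {"delta_pos":[0,0,0.05],"jaw":-1,"rot":[0,0,13.4]},
    {"delta_pos":[0,0,0.065],"jaw":-1,"rot":[0,0,13.4]},
    {"delta_pos":[0,0,0.07],"jaw":-1,"rot":[0,0,13.4]},
  ],
)

```text
time_s: 20.6
eef_pos: [578.8, 229.2, 131.4]
ee_rot: [0.001, 0.761, -0.648, -0.001]
ft_force: [0.4, 0.2, -0.9]
grip_width: 38.3
```

```bash
python3 - <<'E'
from h import *; import pickle
p=vision.get_image("wrist"); pickle.dump(p,open("w6.pkl","wb"))
s=robot.sense(); print(s["eef_pos"],s["ee_rot"],s["ft_force"],s["joint_pos"])
cv2.imwrite("pics/w6.png",cv2.resize(p["pixels"],(800,600),interpolation=cv2.INTER_CUBIC))
E
```

```text
[578.98077135 229.2578195  131.47739137] [ 0.00119008  0.76125401 -0.64845226 -0.00076809] [-0.53399338 -0.28941731 -1.48220628] [2.94708192e-01 2.58275242e-01 1.52834303e+00 7.54811699e-06
 1.35780721e+00 1.70580735e+00]
```

View pics/w6.png

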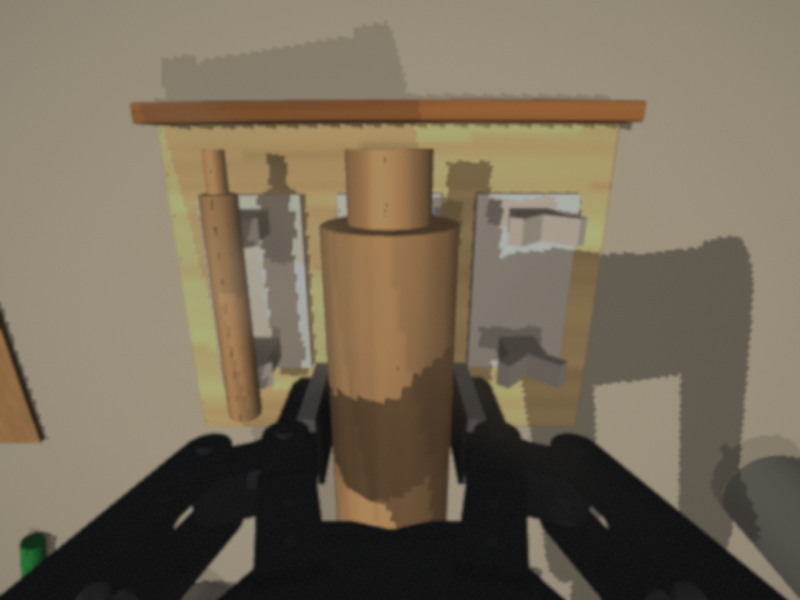

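```bash
cat > chk.py <<'E'
from h import *; import pickle,sys
from scipy.spatial.transform import Rotation as Ro
p=pickle.load(open("w6.pkl","rb"))
R=Ro.from_quat([.76125,-.64845,-.0005,.0005]).as_matrix(); o=np.array([578.98,229.26,131.48])
for h in (14,16.5,19):
  for n,y,zz in (("tip top",-80,12),("tip axis",-80,0),("shoulder side",-60,0),("shoulder top",-60,20)):
    print(h,n,np.round(proj(p,o+R@[0,y,-h-zz])/.7,1), end=" ")
  print()
B=np.array([579.58,229.85]);th=.1604
def bw(x,y,z): return [B[0]+x*np.cos(th)-y*np.sin(th),B[1]+x*np.sin(th)+y*np.cos(th),z]
for n,q in (("slim tip",(80,80,62)),("tip top",(80,80,67)),("sh",(60,80,68)),("end",(-60,80,71)),("fence in +y",(93,130,36)),("fence in -y",(93,-130,36)),("foot mid TL",(55,-50,18)),("TR",(55,-110,18)),("board -x-y",(-105,-130,12)),("board -x+y",(-105,130,12))): print(n,np.round(proj(p,bw(*q))/.7,1))
E
python3 chk.py
```

```text
14 tip top [[390.  153.8]] 14 tip axis [[390. 153.]] 14 shoulder side [[390.  224.9]] 14 shoulder top [[390.  238.7]] 
16.5 tip top [[390. 154.]] 16.5 tip axis [[390.  153.2]] 16.5 shoulder side [[390.  226.4]] 16.5 shoulder top [[390.  240.8]] 
19 tip top [[390.  154.2]] 19 tip axis [[390.  153.3]] 19 shoulder side [[390. 228.]] 19 shoulder top [[390.  242.9]] 
slim tip [[213.9 149.3]]
tip top [[209.7 149.4]]
sh [[214.3 195. ]]
end [[240.9 422.8]]
fence in +y [[133.  123.2]]
fence in -y [[644.8 122.6]]
foot mid TL [[477.4 193.9]]
TR [[582.2 194.3]]
board -x-y [[575.4 426.7]]
board -x+y [[203.8 427.2]]
```

>>> drive_tool(
  commands=[
    {"delta_pos":[0,0,0.02],"jaw":-1,"rot":[0,0,0]},
    {"delta_pos":[0,0,0.042],"jaw":-1,"rot":[0,0,0]},
    {"delta_pos":[0,0,0.058],"jaw":-1,"rot":[0,0,0]},
    {"delta_pos":[0,0,0.068],"jaw":-1,"rot":[0,0,0]},
    {"delta_pos":[0,0,0.073],"jaw":-1,"rot":[0,0,0]},
  ],
)

```text
time_s: 21.15
eef_pos: [579.8, 229.5, 59.6]
ee_rot: [0.0, 0.761, -0.649, -0.0]
ft_force: [0.0, -0.9, -0.2]
grip_width: 38.3
```

>>> drive_tool(
  commands=[
    {"delta_pos":[0,0,0.001],"jaw":-1,"rot":[0,0,0]},
    {"delta_pos":[0,0,0.003],"jaw":-1,"rot":[0,0,0]},
    {"delta_pos":[0,0,0.005],"jaw":-1,"rot":[0,0,0]},
    {"delta_pos":[0,0,0.005],"jaw":-1,"rot":[0,0,0]},
  ],
)

```text
time_s: 21.55
eef_pos: [580.3, 229.7, 55.6]
ee_rot: [-0.0, 0.761, -0.649, 0.0]
ft_force: [-0.1, 0.1, -1.0]
grip_width: 38.5
```

>>> drive_tool(
  commands=[
    {"delta_pos":[0,0,0.001],"jaw":-1,"rot":[0,0,0]},
    {"delta_pos":[0,0,0.002],"jaw":-1,"rot":[0,0,0]},
  ],
)

```text
time_s: 21.75
eef_pos: [580.2, 229.6, 53.5]
ee_rot: [-0.0, 0.761, -0.649, 0.0]
ft_force: [-0.0, 0.6, -0.3]
grip_width: 38.6
```

>>> drive_tool(
  commands=[
    {"delta_pos":[0,0.0005,0.001],"jaw":-1,"rot":[0,0,0]},
    {"delta_pos":[0,0.0005,0.002],"jaw":-1,"rot":[0,0,0]},
  ],
)

```text
time_s: 21.95
eef_pos: [579.5, 229.5, 51.2]
ee_rot: [-0.0, 0.761, -0.649, -0.0]
ft_force: [-0.2, -0.2, -1.1]
grip_width: 38.7
```

>>> drive_tool(
  commands=[
    {"delta_pos":[0,0,0.001],"jaw":-1,"rot":[0,0,0]},
    {"delta_pos":[0,0,0.001],"jaw":-1,"rot":[0,0,0]},
  ],
)

```text
time_s: 22.15
eef_pos: [579.6, 229.8, 50.6]
ee_rot: [-0.0, 0.761, -0.649, -0.0]
ft_force: [-1.0, 0.7, 2.2]
grip_width: 38.5
```

>>> drive_tool(
  commands=[
    {"delta_pos":[0,0,0.001],"jaw":-1,"rot":[0,0,0]},
    {"delta_pos":[0,0,0.001],"jaw":-1,"rot":[0,0,0]},
  ],
)

```text
time_s: 22.35
eef_pos: [579.8, 230.2, 50.2]
ee_rot: [-0.001, 0.761, -0.649, -0.0]
ft_force: [-3.6, 2.1, 6.3]
grip_width: 38.5
```

>>> drive_tool(
  commands=[
    {"delta_pos":[0,0,0.001],"jaw":-1,"rot":[0,0,0]},
    {"delta_pos":[0,0,0.001],"jaw":0,"rot":[0,0,0]},
    {"delta_pos":[0,0,0.001],"jaw":0.2,"rot":[0,0,0]},
    {"delta_pos":[0,0,0.001],"jaw":0.35,"rot":[0,0,0]},
    {"delta_pos":[0,0,0.001],"jaw":0.35,"rot":[0,0,0]},
  ],
)

```text
time_s: 22.85
eef_pos: [579.4, 229.3, 48.0]
ee_rot: [0.0, 0.761, -0.649, -0.0]
ft_force: [-0.2, -0.3, 0.4]
grip_width: 57.7
```

>>> drive_tool(
  commands=[
    {"delta_pos":[0,0,-0.015],"jaw":0.35,"rot":[0,0,0]},
    {"delta_pos":[0,0,-0.045],"jaw":0.35,"rot":[0,0,0]},
    {"delta_pos":[0,0,-0.085],"jaw":0.35,"rot":[0,0,0]},
    {"delta_pos":[0,0,-0.125],"jaw":0.35,"rot":[0,0,0]},
    {"delta_pos":[0,0,-0.15],"jaw":0.35,"rot":[0,0,0]},
  ],
)

```text
time_s: 23.35
eef_pos: [580.9, 229.9, 203.7]
ee_rot: [-0.002, 0.761, -0.649, 0.001]
ft_force: [0.3, 0.8, 0.4]
grip_width: 57.8
```

```bash
python3 - <<'E'
from h import *; import pickle
p=vision.get_image("wrist"); pickle.dump(p,open("w7.pkl","wb"))
s=robot.sense(); print(s["eef_pos"],s["ee_rot"],s["ft_force"],s["joint_pos"])
cv2.imwrite("pics/w7.png",cv2.resize(p["pixels"],(800,600),interpolation=cv2.INTER_CUBIC))
E
```

```text
[582.6103596  230.37964789 208.05223918] [-0.00452772  0.76110875 -0.64860175  0.00295454] [1.76437016 1.13791766 3.39256108] [ 2.94793285e-01  2.01865209e-01  1.45121160e+00 -8.59850127e-05
  1.47770325e+00  1.70631757e+00]
```

View pics/w7.png

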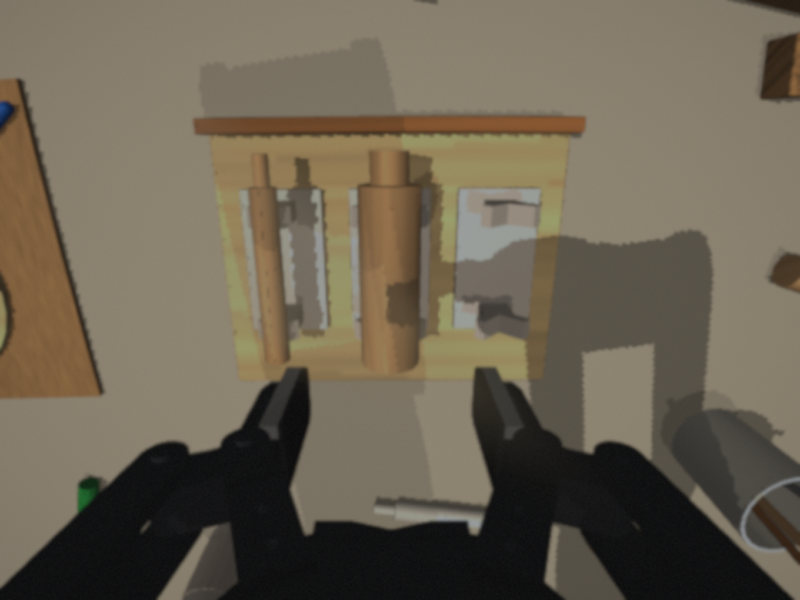

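Thick is seated in the wide cradle at (390,150–370) and slim in the narrow one at (262–275,155–362). Both spigots are at the fence. Next is the middle column.

>>> drive_tool(
  commands=[
    {"delta_pos":[0.03,0.002,0],"jaw":0.35,"rot":[0,0,0]},
    {"delta_pos":[0.068,0.004,0],"jaw":0.35,"rot":[0,0,0]},
    {"delta_pos":[0.106,0.006,0],"jaw":0.35,"rot":[0,0,0]},
    {"delta_pos":[0.145,0.008,0],"jaw":0.35,"rot":[0,0,0]},
    {"delta_pos":[0.185,0.01,0],"jaw":0.35,"rot":[0,0,0]},
  ],
)

```text
time_s: 23.9
eef_pos: [599.1, 43.9, 199.4]
ee_rot: [-0.0, 0.761, -0.648, 0.0]
ft_force: [0.7, 0.3, 0.0]
grip_width: 57.3
```

>>> drive_tool(
  commands=[
    {"delta_pos":[0.04,0.002,0],"jaw":0.2,"rot":[0,0,-8]},
    {"delta_pos":[0.08,0.004,0],"jaw":0.2,"rot":[0,0,-16]},
    {"delta_pos":[0.12,0.006,0],"jaw":0.2,"rot":[0,0,-24]},
    {"delta_pos":[0.16,0.008,0],"jaw":0.2,"rot":[0,0,-32]},
    {"delta_pos":[0.186,0.011,0],"jaw":0.2,"rot":[0,0,-40]},
  ],
)

```text
time_s: 24.4
eef_pos: [617.7, -143.1, 199.3]
ee_rot: [0.0, 0.938, -0.347, 0.001]
ft_force: [0.4, -1.2, 1.3]
grip_width: 51.3
```

>>> drive_tool(
  commands=[
    {"delta_pos":[0,0,0.005],"jaw":0.2,"rot":[0,0,-8]},
    {"delta_pos":[0,0,0.01],"jaw":0.2,"rot":[0,0,-16]},
    {"delta_pos":[0,0,0.01],"jaw":0.2,"rot":[0,0,-24]},
    {"delta_pos":[0,0,0.01],"jaw":0.2,"rot":[0,0,-32]},
    {"delta_pos":[0,0,0.01],"jaw":0.2,"rot":[0,0,-33]},
  ],
)

```text
time_s: 24.9
eef_pos: [617.7, -140.3, 189.1]
ee_rot: [0.0, 0.998, -0.067, 0.0]
ft_force: [0.3, 0.5, -0.5]
grip_width: 51.2
```

```bash
python3 - <<'E'
from h import *; import pickle
p=vision.get_image("wrist"); pickle.dump(p,open("w8.pkl","wb"))
s=robot.sense(); print(s["eef_pos"],s["ee_rot"],s["ft_force"],s["joint_pos"])
cv2.imwrite("pics/w8.png",cv2.resize(p["pixels"],(800,600),interpolation=cv2.INTER_CUBIC))
E
```

```text
[ 617.77838495 -140.24138067  189.04581539] [ 9.01483126e-05  9.97618228e-01 -6.89764751e-02  3.28858381e-04] [-0.32618649  0.55615805 -0.10403936] [-3.04122756e-01  2.40862724e-01  1.44125957e+00 -2.22735468e-05
  1.45878873e+00 -1.66057690e-01]
```

View pics/w8.png

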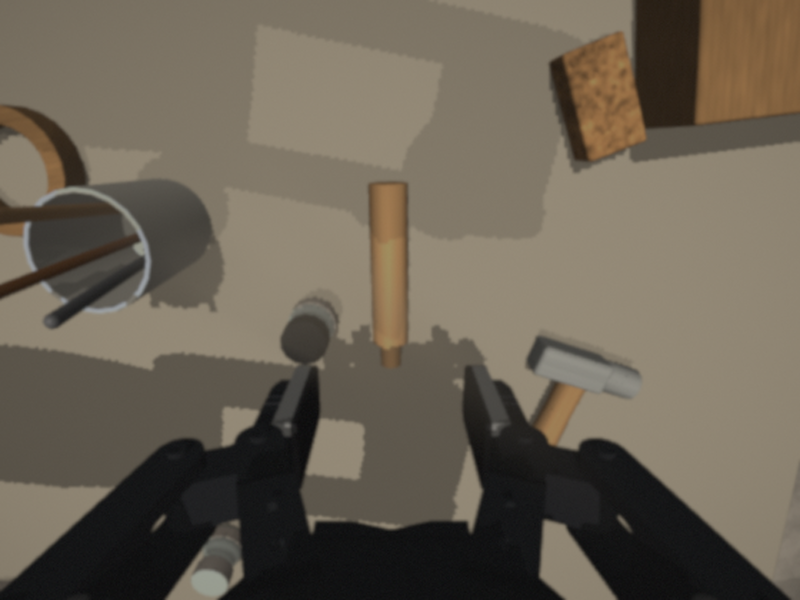

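```bash
python3 - <<'E'
from h import *; import pickle
p=pickle.load(open("w8.pkl","rb"))
t=lambda u,z:onz(p,(u[1]*.7-.15,u[0]*.7-.15),z)[:2]
a=t((391,367),16);b=t((391,346),24);c=t((388,182.5),12)
d=(a-c)/np.linalg.norm(a-c)
print("len",np.linalg.norm(a-c),np.linalg.norm(b-c),"yaw",np.degrees(np.arctan2(d[1],d[0])),"org tip",a-80*d,"sh",b-60*d,"end",c+60*d)
j=t((306,338),50)-(a-80*d); n=np.array([-d[1],d[0]]); print("jar along/across",j@d,j@n)
E
```

```text
len 142.29160334483072 120.21591442563295 yaw -96.88669923309502 org tip [ 616.38519364 -145.14817221] sh [ 616.95059483 -143.12526099] end [ 616.65997149 -142.87310231]
jar along/across 38.786627422940505 -58.336957538651276
```

>>> drive_tool(
  commands=[
    {"delta_pos":[-0.0005,0.003,0.03],"jaw":0.08,"rot":[0,0,-1]},
    {"delta_pos":[-0.0005,0.003,0.065],"jaw":0.08,"rot":[0,0,-1]},
    {"delta_pos":[-0.0005,0.003,0.1],"jaw":0.08,"rot":[0,0,-1]},
    {"delta_pos":[-0.0005,0.003,0.13],"jaw":0.08,"rot":[0,0,-1]},
    {"delta_pos":[-0.0005,0.003,0.15],"jaw":0.08,"rot":[0,0,-1]},
  ],
)

```text
time_s: 25.45
eef_pos: [615.3, -142.6, 35.8]
ee_rot: [-0.0, 0.998, -0.062, -0.001]
ft_force: [-0.0, -0.5, 0.4]
grip_width: 46.3
```

>>> drive_tool(
  commands=[
    {"delta_pos":[0,0,0.01],"jaw":0.08,"rot":[0,0,0]},
    {"delta_pos":[0,0,0.018],"jaw":0.08,"rot":[0,0,0]},
    {"delta_pos":[0,0,0.025],"jaw":0.08,"rot":[0,0,0]},
    {"delta_pos":[0,0,0.028],"jaw":0.08,"rot":[0,0,0]},
    {"delta_pos":[0,0,0.028],"jaw":0.08,"rot":[0,0,0]},
  ],
)

```text
time_s: 25.95
eef_pos: [617.1, -143.1, 10.7]
ee_rot: [0.0, 0.998, -0.06, 0.0]
ft_force: [-0.4, -0.7, -0.2]
grip_width: 46.3
```

>>> drive_tool(
  commands=[
    {"delta_pos":[0,0,0],"jaw":0.08,"rot":[0,0,0]},
    {"delta_pos":[0,0,0],"jaw":0.08,"rot":[0,0,0]},
  ],
)

```text
time_s: 26.15
eef_pos: [617.3, -143.2, 11.1]
ee_rot: [0.0, 0.998, -0.06, 0.001]
ft_force: [-0.3, -0.6, 0.4]
grip_width: 45.8
```

>>> drive_tool(
  commands=[
    {"delta_pos":[0,0,0.003],"jaw":0.08,"rot":[0,0,0]},
    {"delta_pos":[0,0,0.006],"jaw":0.08,"rot":[0,0,0]},
    {"delta_pos":[0,0,0.008],"jaw":0,"rot":[0,0,0]},
    {"delta_pos":[0,0,0.008],"jaw":-0.15,"rot":[0,0,0]},
    {"delta_pos":[0,0,0.008],"jaw":-0.3,"rot":[0,0,0]},
  ],
  grip_force=45,
)

```text
time_s: 26.65
eef_pos: [616.6, -143.0, 2.1]
ee_rot: [-0.0, 0.998, -0.06, -0.0]
ft_force: [-0.4, -0.2, -0.3]
grip_width: 29.7
```

>>> drive_tool(
  commands=[
    {"delta_pos":[0,0,0],"jaw":-1,"rot":[0,0,0]},
    {"delta_pos":[0,0,0],"jaw":-1,"rot":[0,0,0]},
    {"delta_pos":[0,0,0],"jaw":-1,"rot":[0,0,0]},
    {"delta_pos":[0,0,0],"jaw":-1,"rot":[0,0,0]},
  ],
)

```text
time_s: 27.05
eef_pos: [616.8, -143.1, 2.4]
ee_rot: [0.0, 0.998, -0.06, 0.0]
ft_force: [-0.2, -0.3, 0.5]
grip_width: 26.4
```

>>> drive_tool(
  commands=[
    {"delta_pos":[0,0,-0.006],"jaw":-1,"rot":[0,0,0]},
    {"delta_pos":[0,0,-0.016],"jaw":-1,"rot":[0,0,0]},
    {"delta_pos":[0,0,-0.03],"jaw":-1,"rot":[0,0,0]},
    {"delta_pos":[0,0,-0.04],"jaw":-1,"rot":[0,0,0]},
    {"delta_pos":[0,0,-0.05],"jaw":-1,"rot":[0,0,0]},
  ],
)

```text
time_s: 27.55
eef_pos: [617.5, -143.3, 54.2]
ee_rot: [0.0, 0.998, -0.06, 0.001]
ft_force: [-0.3, -0.7, 0.1]
grip_width: 26.3
```

>>> drive_tool(
  commands=[
    {"delta_pos":[0,0,-0.025],"jaw":-1,"rot":[0,0,0]},
    {"delta_pos":[0,0,-0.05],"jaw":-1,"rot":[0,0,0]},
    {"delta_pos":[0,0,-0.075],"jaw":-1,"rot":[0,0,0]},
    {"delta_pos":[0,0,-0.09],"jaw":-1,"rot":[0,0,0]},
  ],
)

```text
time_s: 27.95
eef_pos: [617.9, -143.4, 145.7]
ee_rot: [0.0, 0.998, -0.06, 0.002]
ft_force: [1.0, 0.8, -0.5]
grip_width: 26.6
```

>>> drive_tool(
  commands=[
    {"delta_pos":[-0.004,-0.02,0],"jaw":-1,"rot":[0,0,0]},
    {"delta_pos":[-0.01,-0.05,0],"jaw":-1,"rot":[0,0,0]},
    {"delta_pos":[-0.017,-0.081,0],"jaw":-1,"rot":[0,0,0]},
    {"delta_pos":[-0.023,-0.113,0],"jaw":-1,"rot":[0,0,0]},
    {"delta_pos":[-0.03,-0.145,0],"jaw":-1,"rot":[0,0,0]},
  ],
)

```text
time_s: 28.45
eef_pos: [604.0, 5.6, 142.4]
ee_rot: [-0.0, 0.998, -0.06, -0.0]
ft_force: [-0.5, 0.2, 0.1]
grip_width: 26.2
```

>>> drive_tool(
  commands=[
    {"delta_pos":[-0.007,-0.032,0],"jaw":-1,"rot":[0,0,0]},
    {"delta_pos":[-0.014,-0.064,0],"jaw":-1,"rot":[0,0,0]},
    {"delta_pos":[-0.02,-0.096,0],"jaw":-1,"rot":[0,0,0]},
    {"delta_pos":[-0.026,-0.125,0],"jaw":-1,"rot":[0,0,0]},
    {"delta_pos":[-0.03,-0.144,0],"jaw":-1,"rot":[0,0,0]},
  ],
)

```text
time_s: 28.95
eef_pos: [591.2, 153.2, 142.4]
ee_rot: [-0.0, 0.998, -0.059, -0.0]
ft_force: [0.1, -0.1, -0.7]
grip_width: 26.5
```

>>> drive_tool(
  commands=[
    {"delta_pos":[0,0,0],"jaw":-1,"rot":[0,0,-7]},
    {"delta_pos":[0,0,0],"jaw":-1,"rot":[0,0,-14]},
    {"delta_pos":[0,0,0],"jaw":-1,"rot":[0,0,-21]},
    {"delta_pos":[0,0,0],"jaw":-1,"rot":[0,0,-28]},
    {"delta_pos":[0,0,0],"jaw":-1,"rot":[0,0,-36]},
  ],
)

```text
time_s: 29.45
eef_pos: [591.6, 151.1, 142.3]
ee_rot: [-0.0, 0.967, 0.254, -0.0]
ft_force: [0.4, 0.6, -1.1]
grip_width: 26.4
```

>>> drive_tool(
  commands=[
    {"delta_pos":[0,0,0],"jaw":-1,"rot":[0,0,-7]},
    {"delta_pos":[0,0,0],"jaw":-1,"rot":[0,0,-14]},
    {"delta_pos":[0,0,0],"jaw":-1,"rot":[0,0,-21]},
    {"delta_pos":[0,0,0],"jaw":-1,"rot":[0,0,-28]},
    {"delta_pos":[0,0,0],"jaw":-1,"rot":[0,0,-36]},
  ],
)

```text
time_s: 29.95
eef_pos: [591.6, 151.0, 142.3]
ee_rot: [-0.0, 0.841, 0.54, -0.0]
ft_force: [-0.0, 0.2, -0.1]
grip_width: 26.9
```

>>> drive_tool(
  commands=[
    {"delta_pos":[0,0,0],"jaw":-1,"rot":[0,0,-7]},
    {"delta_pos":[0,0,0],"jaw":-1,"rot":[0,0,-14]},
    {"delta_pos":[0,0,0],"jaw":-1,"rot":[0,0,-21]},
    {"delta_pos":[0,0,0],"jaw":-1,"rot":[0,0,-28]},
    {"delta_pos":[0,0,0],"jaw":-1,"rot":[0,0,-34]},
  ],
)

```text
time_s: 30.45
eef_pos: [591.6, 151.0, 142.3]
ee_rot: [-0.0, 0.647, 0.763, -0.0]
ft_force: [-0.2, -0.7, -0.5]
grip_width: 26.5
```

>>> drive_tool(
  commands=[
    {"delta_pos":[0,0,0],"jaw":-1,"rot":[0,0,0]},
    {"delta_pos":[0,0,0],"jaw":-1,"rot":[0,0,0]},
  ],
)

```text
time_s: 30.65
eef_pos: [591.7, 151.0, 142.3]
ee_rot: [-0.0, 0.65, 0.76, -0.0]
ft_force: [0.7, 0.1, 0.0]
grip_width: 26.4
```

```bash
python3 - <<'E'
from h import *; import pickle
from scipy.spatial.transform import Rotation as Ro
p=vision.get_image("wrist"); pickle.dump(p,open("w9.pkl","wb"))
s=robot.sense(); print(s["eef_pos"],s["ee_rot"],s["ft_force"],s["joint_pos"])
R=Ro.from_quat(np.array(s["ee_rot"])[[1,2,3,0]]).as_matrix(); o=s["eef_pos"]
for y,zz in ((-60,0),(-60,14),(60,0),(60,14)): print(y,zz,np.round(proj(p,o+R@[0,y,-11.6-zz])/.7,1))
cv2.imwrite("pics/w9.png",cv2.resize(p["pixels"],(800,600),interpolation=cv2.INTER_CUBIC))
E
```

```text
[591.71364331 151.05513149 142.28978472] [-3.58881035e-05  6.49729897e-01  7.60165152e-01 -3.92876263e-05] [ 0.08651778  0.18698909 -0.84141948] [ 1.66004995e-01  2.15310363e-01  1.55788637e+00  4.63155765e-06
  1.36850225e+00 -1.56113046e+00]
-60 0 [[391.2 222. ]]
-60 14 [[391.3 230.6]]
60 0 [[391.2 534.4]]
60 14 [[391.3 566.5]]
```

View pics/w9.png

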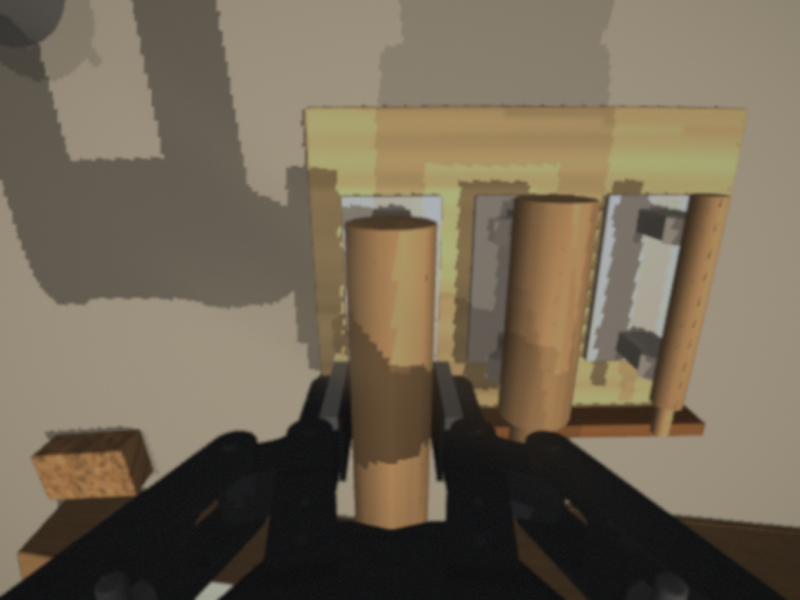

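>>> drive_tool(
  commands=[
    {"delta_pos":[0,0.0005,0.025],"jaw":-1,"rot":[0,0,0]},
    {"delta_pos":[0,0.0005,0.05],"jaw":-1,"rot":[0,0,0]},
    {"delta_pos":[0,0.0005,0.067],"jaw":-1,"rot":[0,0,0]},
    {"delta_pos":[0,0.0005,0.077],"jaw":-1,"rot":[0,0,0]},
    {"delta_pos":[0,0.0005,0.081],"jaw":-1,"rot":[0,0,0]},
  ],
)

```text
time_s: 31.2
eef_pos: [591.6, 151.0, 60.1]
ee_rot: [-0.001, 0.649, 0.761, -0.001]
ft_force: [-0.1, 0.2, 0.0]
grip_width: 26.5
```

>>> drive_tool(
  commands=[
    {"delta_pos":[0,0,0.001],"jaw":-1,"rot":[0,0,0]},
    {"delta_pos":[0,0,0.003],"jaw":-1,"rot":[0,0,0]},
    {"delta_pos":[0,0,0.005],"jaw":-1,"rot":[0,0,0]},
    {"delta_pos":[0,0,0.005],"jaw":-1,"rot":[0,0,0]},
  ],
)

```text
time_s: 31.6
eef_pos: [592.6, 151.2, 56.7]
ee_rot: [0.0, 0.649, 0.761, 0.0]
ft_force: [0.1, 0.1, -0.9]
grip_width: 26.5
```

>>> drive_tool(
  commands=[
    {"delta_pos":[0,0,0.001],"jaw":-1,"rot":[0,0,0]},
    {"delta_pos":[0,0,0.002],"jaw":-1,"rot":[0,0,0]},
  ],
)

```text
time_s: 31.8
eef_pos: [592.5, 151.2, 54.6]
ee_rot: [0.0, 0.649, 0.761, 0.0]
ft_force: [-0.2, -0.5, -1.6]
grip_width: 26.2
```

>>> drive_tool(
  commands=[
    {"delta_pos":[0,0,0.001],"jaw":-1,"rot":[0,0,0]},
    {"delta_pos":[0,0,0.002],"jaw":-1,"rot":[0,0,0]},
  ],
)

```text
time_s: 32.0
eef_pos: [592.3, 151.2, 52.4]
ee_rot: [-0.0, 0.649, 0.761, 0.0]
ft_force: [-2.8, 1.3, 5.7]
grip_width: 26.4
```

>>> drive_tool(
  commands=[
    {"delta_pos":[0,0,0.001],"jaw":-1,"rot":[0,0,0]},
    {"delta_pos":[0,0,0.001],"jaw":-1,"rot":[0,0,0]},
  ],
)

```text
time_s: 32.2
eef_pos: [592.5, 151.5, 52.1]
ee_rot: [-0.0, 0.649, 0.761, 0.0]
ft_force: [-3.4, 1.1, 6.2]
grip_width: 26.4
```

>>> drive_tool(
  commands=[
    {"delta_pos":[0,0,0.001],"jaw":-1,"rot":[0,0,0]},
    {"delta_pos":[0,0,0.001],"jaw":-1,"rot":[0,0,0]},
  ],
)

```text
time_s: 32.4
eef_pos: [592.5, 151.6, 52.0]
ee_rot: [0.0, 0.648, 0.761, 0.0]
ft_force: [-7.2, 1.3, 11.7]
grip_width: 26.6
```

Contact at 52.4, as predicted. I'll release and back off, keeping the jaw small because the thick column is next to it.

>>> drive_tool(
  commands=[
    {"delta_pos":[0,0,0],"jaw":-0.25,"rot":[0,0,0]},
    {"delta_pos":[0,0,0],"jaw":-0.1,"rot":[0,0,0]},
    {"delta_pos":[0,0,0],"jaw":0.08,"rot":[0,0,0]},
    {"delta_pos":[0,0,0],"jaw":0.08,"rot":[0,0,0]},
  ],
)

```text
time_s: 32.8
eef_pos: [592.1, 151.1, 50.0]
ee_rot: [-0.0, 0.649, 0.761, -0.0]
ft_force: [-0.1, 0.2, 0.5]
grip_width: 46.4
```

>>> drive_tool(
  commands=[
    {"delta_pos":[0,0,-0.015],"jaw":0.08,"rot":[0,0,0]},
    {"delta_pos":[0,0,-0.045],"jaw":0.08,"rot":[0,0,0]},
    {"delta_pos":[0,0,-0.085],"jaw":0.08,"rot":[0,0,0]},
    {"delta_pos":[0,0,-0.12],"jaw":0.08,"rot":[0,0,0]},
    {"delta_pos":[0,0,-0.14],"jaw":0.08,"rot":[0,0,0]},
  ],
)

```text
time_s: 33.3
eef_pos: [593.9, 151.4, 195.7]
ee_rot: [0.002, 0.649, 0.761, 0.002]
ft_force: [0.8, -0.6, -0.8]
grip_width: 45.9
```

>>> drive_tool(
  commands=[
    {"delta_pos":[0.04,-0.01,0],"jaw":0.08,"rot":[0,0,0]},
    {"delta_pos":[0.08,-0.02,-0.01],"jaw":0.08,"rot":[0,0,0]},
    {"delta_pos":[0.08,-0.02,-0.01],"jaw":0.08,"rot":[0,0,0]},
    {"delta_pos":[0.08,-0.02,-0.01],"jaw":0.08,"rot":[0,0,0]},
  ],
)

```text
time_s: 33.7
eef_pos: [559.9, 227.9, 201.8]
ee_rot: [0.001, 0.648, 0.762, 0.001]
ft_force: [-0.4, 0.0, -0.1]
grip_width: 46.2
```

```bash
cat > v.py <<'E'
from h import *; import pickle
p=vision.get_image("wrist"); pickle.dump(p,open("wA.pkl","wb"))
s=robot.sense(); print(s["eef_pos"],s["ee_rot"],s["ft_force"],s["time_s"])
B=np.array([579.58,229.85]);th=.1604
bw=lambda x,y,z:[B[0]+x*np.cos(th)-y*np.sin(th),B[1]+x*np.sin(th)+y*np.cos(th),z]
v=cv2.resize(p["pixels"],(800,600),interpolation=cv2.INTER_CUBIC)
for y,z,r,rs in ((80,62,9,5),(0,66,20,12),(-80,64,14,8)):   # expected outlines at axis height
    for x0,x1,rr in ((-60,60,r),(60,80,rs)):
        q=proj(p,[bw(x0,y-rr,z),bw(x1,y-rr,z),bw(x1,y+rr,z),bw(x0,y+rr,z)])/.7
        cv2.polylines(v,[np.round(q).astype(np.int32)],True,(255,60,0),1)
cv2.imwrite("pics/wA.png",v)
E
python3 v.py
```

```text
[560.02885555 226.94479422 201.15915659] [4.50433705e-04 6.48285603e-01 7.61397067e-01 2.85034326e-04] [-0.76959605 -0.37688865  0.26787934] 33.75
```

View pics/wA.png

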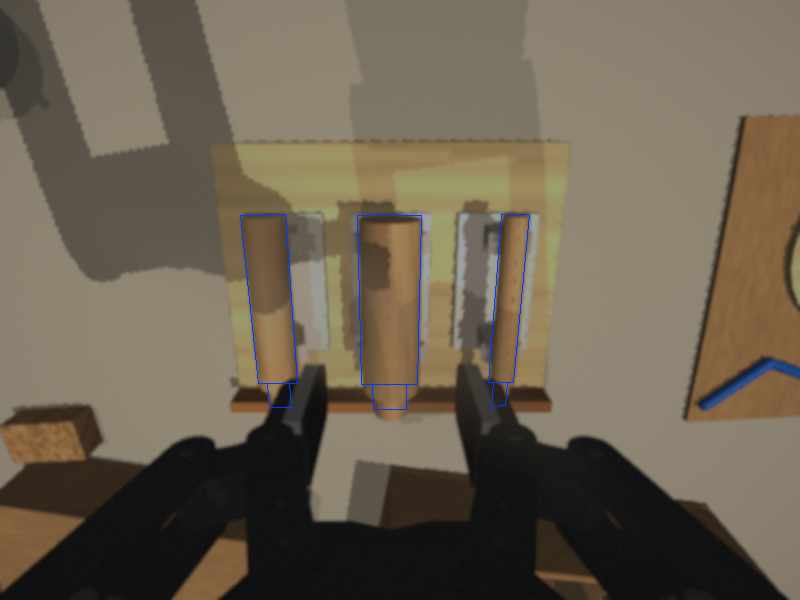

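Every body and spigot fits the predicted seat outline to about 2 px (1–2 mm), and all the spigots are on the fence side. Handing in.

```bash
python3 -c "
from rig import order
print(order.finish_job())"
```

```text
the job is handed in; nothing more can be done
None
```

All three columns are in their matching cradles with their spigots toward the fence, and I handed the job in at about 34 s of the 72 s allowed. The hand-in reports no verdict.

- **Moves:** I turned the slim column half round and moved it from the wide cradle to the narrow one. Then I laid the thick column in the wide cradle and the middle one in the middle cradle. I lowered each one slowly until the wrist felt 6–14 N, then opened the fingers and backed straight off.
- **Final check:** In the last wrist picture, each column fits the outline predicted for its seat to about 2 pixels (1–2 mm). The gripper was clear, with about 0 N on the wrist. For the thick and middle columns, the height at contact matched the prediction to about 1 mm.
- **Disagreements:**
  - My picture-based estimate of how high the slim column sat in the grip was about 7 mm off. The contact force settled it.
  - The tool height read up to 8 mm high just after fast vertical moves and settled afterwards.
- **Not checked:** I didn't measure the bystanders again at the end. No unexpected force showed up, and those visible in later pictures looked undisturbed.

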